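# Pack the spare bonding bars and shut the case

## Task

Pack the two loose bars (the aluminium heater bar and the orange-brown clamp bar) into the open blue-grey case beside the camera that is already in it, lying flat on the case floor with their grip blocks up, set down gently and not dropped. Then shut the lid fully, with the camera still lying flat inside. Leave the other things on the bench where they are.

Things in the scene. Friction and masses are not known exactly. Their poses are not given: they have to be found in the camera images.
- case: Blue-grey open case fixed to the bench, outside 170 (own x) x 228 (own y) x 70 mm high; walls and floor 6 mm, so inside 158 x 216 mm and 64 mm deep. Origin: centre of its underside, z up. The lid is hinged along the rim on its +x side.
- lid (a joint): Angle of the case's lid (rad): 0 is shut, 1.57 upright, 1.9 leaning back fully open; it starts between 1.6 and 1.9, its free edge up to 253 mm above the bench. The hinge is stiff: the lid stays at any angle and needs up to about 5 N at its edge to move. The lid is a plate 182 mm long from hinge line to free edge, 228 mm wide, 8 mm thick; shut, it overhangs the case's -x wall by 12 mm and its top is 78.5 mm above the bench.
- lid_hinge (a point): Middle of the lid's hinge line, which runs along the case's own y: 85 mm to +x of the case's origin and 70.5 mm up, at the lid's inner face. The point turns with the lid.
- lid_edge (a point): Middle of the lid's free edge (orange strip on the outer face), 182 mm from the hinge line, half-way through the 8 mm thickness.
- heater_bar_center (a point): Heater bar: aluminium slab with copper strips and a black grip block. Its base is a slab 120 (own x) x 40 (own y) x 18 mm high; on the middle of the base stands a grip block 30 (x) x 24 (y) x 36 mm high, so it is 54 mm tall in all. This point is at the centre, 27 mm above its underside; own z points up. 0.19 to 0.45 kg.
- clamp_bar_center (a point): Clamp bar: orange-brown slab with a steel grip block. Its base is a slab 120 (own x) x 40 (own y) x 18 mm high; on the middle of the base stands a grip block 30 (x) x 24 (y) x 36 mm high, so it is 54 mm tall in all. This point is at the centre, 27 mm above its underside; own z points up. 0.19 to 0.45 kg.
- camera_center (a point): Inspection camera, black, already lying in the case roughly along the case's x (within 5 degrees), somewhere across its width: 120 (own x) x 40 (own y) x 40 mm high; a square body at its -x end, a lens barrel at +x. This point is its centre, 20 mm above its underside. 0.25 kg, loose.
- bottle: Bystander: white plastic bottle, 56 mm diameter, 150 mm tall, blue cap. Origin at its underside (centre).
- wrench: Bystander: steel wrench, 160 mm long, lying. Origin at its underside, own x along it.
- tape: Bystander: yellow-brown ring, 84 mm outside, 20 mm high, lying flat. Origin at its underside (centre).
Things that resemble listed ones, but are neither listed nor needed, are in the scene too. What is shaped like the part that bears clamp_bar_center but green is not meant.

How it is judged:
By the outcome, as a careful person would: the job done as asked, in the order asked, and still so for the second after the job is handed in, with the robot touching nothing.
It also fails if it takes over 72 s, if anything falls off the work surface, if the arm or the gripper's body presses on something with over 40 N, if the wrist force passes 120 N, or if a joint passes its speed limit or range.

## Robot

A 7-joint arm with a two-finger parallel gripper is mounted at the origin on the work surface. World frame = base frame: x ahead of the robot, y to its left, z up, the work surface at z = 0. Lengths are in m, angles in rad, forces in N, time in s.
With the tool pointing down it reaches from about 0.425 to 0.8 m from the base axis. Payload 8.3 kg.
Tool frame: the origin (TCP) lies at the very end of the fingers, on their centre line; the grasp point (between the pads) lies 19 mm behind it (r.hold_point_z is the distance from the TCP to the grasp point, in m); z points along the fingers, y is the direction in which the jaws open and shut (so a half turn about z gives the same grasp; the last joint's range is limited). The gripper opens to 85 mm and grips with 20 to 120 N. Pads are 22 mm wide; open, the fingers measure 114 mm over their backs; the gripper's body (76 mm by 85 mm) begins 54 mm behind the grasp point. The pads swing forward as they close: fully open they stand 13 mm farther back than shut.
Start: joints at [1.116, 0.383, 0.016, 1.37, -0.006, 1.388, -0.046], TCP at [0.239, -0.578, 0.21] pointing down, gripper open.
Joint ranges: [-2.95, 2.95], [-0.25, 2.06], [-1.52, 1.56], [0.18, 2.33], [-1.44, 4.58], [0.02, 2.06], [-3.01, 3.01]. Speed limits (rad/s): [2.39, 2.39, 3.01, 3.01, 3.14, 3.14, 3.14].

## Interface

Orientations are given as a unit quaternion [w, x, y, z].
In Python, from plant import sensors, cams, order, r gives the robot as it stands.
- The arm moves only by the tool drive_tool, never from a script. Its argument "series" is a list of rows, each an object with "jaw": the opening, from -1 (shut) to 1 (fully open); "offset": the shift along the tool's x, y, z in cm, a list of three; "spin": the turn about the tool's z in rad. In form: [{"jaw": jaw, "offset": [dx, dy, dz], "spin": spin}, ...]. A call has 1 to 5 rows; each row shifts and turns the commanded pose from where the row before left it, along the tool's axes as they then stand; what a row does not reach is not made up. A row lasts 1/12 s, in which the tool goes at most 41.7 mm and 7.16 degrees, less where a joint would pass 70% of its speed; a pose out of reach is approached as far as the arm can. A call is refused whole if a number of a shift passes 4.17 or a number of a turn 0.125, either way. A call with a gripper value outside its range is refused whole. The fingers move at their own pace and stop on an object; "force" is the grip in N (left out, the last holds). Time passes only in rows, so rows that do not move let the fingers close. It gives the time, the measured TCP pose, the force and the opening at its end, in the units of the state.
- sensors.get_state(): the state, without advancing time (a new reading comes with each control period).
- cams.read_camera(name): name is "side" or "top" or "wrist"; returns a dict with "color" (384x512x3 uint8, red, green, blue), "z_map" (384x512 float32, m along the optical axis (not along the pixel's ray), 0 where there is no reading), "fx", "fy", "cx", "cy" (pixels), "position" and "attitude" of the camera in the world; the wrist camera has in their place "mount" (4x4, takes a point from camera to tool coordinates, whose origin is the TCP and whose axes are the flange's). Camera axes: x right, y down, z forward; pixel columns grow to the right and rows downward; lengths in m; the calibration is good to about 2 mm. The wrist camera is an equidistant fisheye: a pixel r from the principal point sees the ray r / f radians off the axis. A picture is of the moment at which its call begins: read the wrist's pose just before it.
- order.close_job(): hands the job in, once; it reports no verdict.
The state is a dict: "time_s": time; "joints": joint angles; "joint_vel": joint speeds; "tau": joint torques, N m; "tcp_pos": TCP position; "orientation": TCP orientation; "contact_force": force on the tool from outside, world axes, zero at the start; "ft_torque": the same for the moment, N m; "finger_gap": opening from 0.0 (shut) to 1.0 (fully open).
Only numpy, scipy, OpenCV 4.12 (cv2) and the standard library are available. Lean on these libraries where they do the work, as an engineer would, in place of code of your own. Each camera call takes 0.05 s, during which the arm holds its last target.

## Working session

There is one attempt and no reset: what is moved stays moved. The work goes in short steps, Python scripts to look and compute and a tool call to move; the robot and the scene stay as the last step left them, time stands still between calls to the robot, and variables do not carry over. Pictures are saved under pics/ and viewed, and the job is handed in when it is done.

Besides the shell and the picture viewer there is one more tool, called as name(argument=value, ...), one argument or row to a line, values as JSON. drive_tool: Moves the arm, as the interface text tells. Its arguments: {"type":"object","properties":{"series":{"type":"array","items":{"type":"object","properties":{"jaw":{"type":"number"},"offset":{"type":"array","items":{"type":"number"}},"spin":{"type":"number"}}}},"force":{"type":"number"}},"required":["series"]}

```bash
ls; mkdir -p pics; python3 - <<'E'
from plant import sensors,cams,order,r
import cv2,numpy as np
print(sensors.get_state()); print(r.hold_point_z)
for n in("side","top","wrist"):
    c=cams.read_camera(n); cv2.imwrite(f"pics/{n}0.png",c["color"][:,:,::-1]); np.savez(f"{n}0.npz",**c)
    print(n,{k:v for k,v in c.items() if k not in("color","z_map")})
E
```

```text
pics
{'time_s': 0.0, 'joints': array([ 1.11615121,  0.38420979,  0.0163632 ,  1.37114343, -0.0062967 ,
        1.38819519, -0.0465126 ]), 'joint_vel': array([1.13375109e-03, 1.32804128e-03, 2.82136417e-04, 1.31080104e-03,
       6.12897779e-04, 3.58035565e-04, 4.88285770e-05]), 'tau': array([-3.65057449e-04, -6.27598214e+01,  8.43610782e-01, -3.71818721e+01,
        1.63337658e-02,  1.43095152e-02, -1.12519632e-05]), 'tcp_pos': array([ 0.23845937, -0.57714235,  0.20950135]), 'orientation': array([-9.31805336e-04,  9.80871762e-01,  1.94652708e-01, -2.01214460e-04]), 'contact_force': array([-0.79660764,  0.52329588, -0.16473609]), 'ft_torque': array([ 0.05456957,  0.00980946, -0.05303282]), 'finger_gap': 1.0053138931026844}
0.0187
side {'fx': 438.9477894115868, 'fy': 438.9477894115868, 'cx': 257.16730676488834, 'cy': 196.53299680757746, 'position': array([0.02346544, 0.70782269, 1.10070508]), 'attitude': array([ 0.09876797, -0.27398476,  0.89762082, -0.33083849])}
top {'fx': 493.33857089427784, 'fy': 493.33857089427784, 'cx': 251.75355046506772, 'cy': 189.69226841646082, 'position': array([ 0.38300445, -0.03537109,  1.25269677]), 'attitude': array([-0.04529711,  0.71066275, -0.70134316,  0.03200638])}
wrist {'fx': 297.3186396354542, 'fy': 297.3186396354542, 'cx': 252.03830686791727, 'cy': 191.2290928875455, 'mount': array([[ 2.50927057e-04, -9.44953119e-01, -3.27205653e-01,
         8.47791749e-02],
       [ 9.99999886e-01,  3.70194680e-04, -3.02224575e-04,
        -1.31168412e-04],
       [ 4.06717846e-04, -3.27205539e-01,  9.44953104e-01,
        -1.63796707e-01],
       [ 0.00000000e+00,  0.00000000e+00,  0.00000000e+00,
         1.00000000e+00]])}
```

View pics/top0.png

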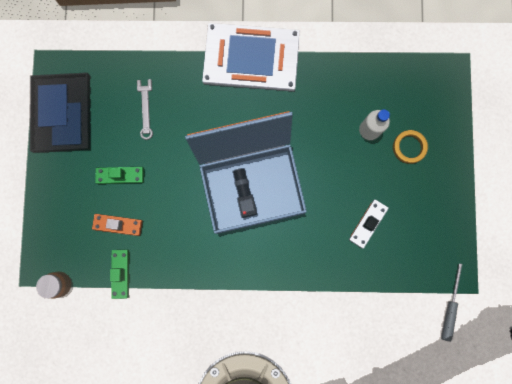

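View pics/side0.png

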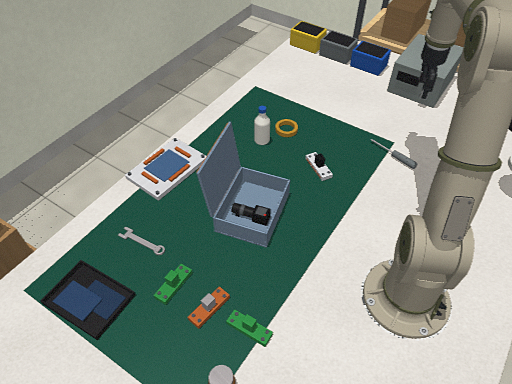

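View pics/wrist0.png

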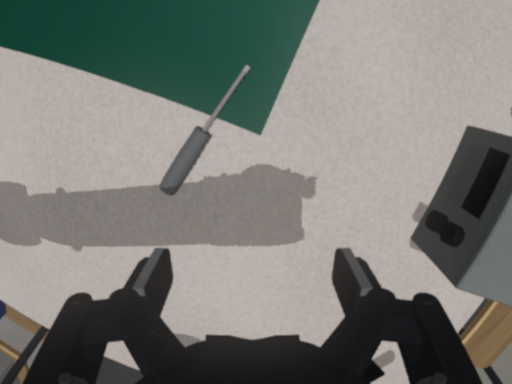

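The top view shows the case at (253,190) with its lid at the top edge, the heater bar at (370,223), the clamp bar at (117,224), two green decoys on the left, and the camera at (245,192). Next I'll measure from the colour masks and depth.

```bash
cat > h.py <<'E'
import numpy as np,cv2
from scipy.spatial.transform import Rotation as R
def rot(q): return R.from_quat([q[1],q[2],q[3],q[0]]).as_matrix()
def cloud(c):
    z=c["z_map"]; v,u=np.mgrid[:z.shape[0],:z.shape[1]]
    P=np.stack([(u-c["cx"])/c["fx"]*z,(v-c["cy"])/c["fy"]*z,z],-1)
    return P@rot(c["attitude"]).T+c["position"]
def rect(pts):
    (cx,cy),(w,h),a=cv2.minAreaRect(np.asarray(pts[:,:2]*1000,np.float32))
    if w<h: w,h=h,w; a+=90
    return cx,cy,w,h,(a+90)%180-90
def wcloud(c,tp,tq):
    # fisheye; z_map along optical axis
    z=c["z_map"]; v,u=np.mgrid[:z.shape[0],:z.shape[1]]
    x=(u-c["cx"])/c["fx"]; y=(v-c["cy"])/c["fy"]; th=np.hypot(x,y)+1e-9
    k=np.tan(np.minimum(th,1.5))/th
    P=np.stack([x*k*z,y*k*z,z],-1); M=c["mount"]
    P=P@M[:3,:3].T+M[:3,3]
    return P@rot(tq).T+tp
E
python3 - <<'E'
from h import *
for n in("top","side"):
    c=dict(np.load(f"{n}0.npz")); P=cloud(c); col=c["color"]; hsv=cv2.cvtColor(col,cv2.COLOR_RGB2HSV)
    z=P[...,2]; H,S,V=[hsv[...,i].astype(int) for i in range(3)]
    bx=(P[...,0]>.3)&(P[...,0]<.75)
    print(n,"table z",np.median(z[(H>60)&(H<95)&(S>150)&(V<90)]))
    def comp(lo,hi,mn):
        m=((z>lo)&(z<hi)&bx&(abs(P[...,1])<.55)&(c["z_map"]>0)).astype(np.uint8)
        k,l,st,ce=cv2.connectedComponentsWithStats(m)
        for i in range(1,k):
            if st[i,4]>=mn:
                q=P[l==i]; print(f" z{lo}-{hi} px{ce[i].round()} n{st[i,4]} zmed{np.median(q[:,2]):.3f} rect",np.round(rect(q),1),"col",np.median(col[l==i],0))
    comp(.010,.026,60); comp(.045,.060,30); comp(.062,.3,60)
img=cv2.imread("pics/top0.png"); 
a=cv2.resize(img[185:265,330:410],(400,400),interpolation=2); b=cv2.resize(img[185:265,80:160],(400,400),interpolation=2)
cv2.imwrite("pics/z1.png",np.hstack([a,b]))
E
```

```text
top table z 0.02956974625195863
 z0.01-0.026 px[ 52. 113.] n614 zmed0.013 rect [709.3 507.1  84.7  81.7 -89.3] col [ 61.  79. 113.]
 z0.01-0.026 px[ 74. 135.] n264 zmed0.019 rect [648.8 448.6 186.7  97.3 -43.9] col [39. 43. 44.]
 z0.01-0.026 px[410. 146.] n468 zmed0.020 rect [ 634.3 -408.8   82.3   81.7    3.1] col [193. 149.  70.]
 z0.01-0.026 px[119. 175.] n601 zmed0.018 rect [553.4 327.8 121.7  39.3 -89.3] col [ 70. 159.  91.]
 z0.01-0.026 px[367. 223.] n652 zmed0.018 rect [ 438.5 -302.4  119.9   42.1  -31.5] col [236. 237. 240.]
 z0.01-0.026 px[117. 224.] n613 zmed0.018 rect [427.3 328.8 121.3  40.   83.1] col [199. 118.  75.]
 z0.01-0.026 px[120. 260.] n345 zmed0.018 rect [332.1 317.1  62.8  40.9   2.3] col [ 77. 164.  95.]
 z0.045-0.06 px[368. 131.] n40 zmed0.053 rect [ 663.9 -298.1   49.3   14.7   53.5] col [103. 105. 101.]
 z0.045-0.06 px[115. 172.] n124 zmed0.054 rect [553.  327.1  29.6  23.  -88.8] col [ 71.  164.   91.5]
 z0.045-0.06 px[246. 205.] n230 zmed0.047 rect [478.6   1.2  52.3  39.2  13.2] col [ 86.   91.5 101. ]
 z0.045-0.06 px[371. 223.] n129 zmed0.054 rect [ 43
[... 1805 characters left out ...]
1.]
 z0.045-0.06 px[261. 211.] n132 zmed0.048 rect [475.5   2.8  49.1  40.2  12.7] col [58. 58. 60.]
 z0.045-0.06 px[247. 227.] n193 zmed0.053 rect [464.8  68.4 209.7 104.4  50.9] col [ 78.  90. 102.]
 z0.045-0.06 px[171. 276.] n111 zmed0.054 rect [553.3 330.4  31.5  26.5 -83.4] col [ 51. 145.  71.]
 z0.045-0.06 px[208. 300.] n121 zmed0.054 rect [427.2 330.2  30.6  27.   85.3] col [168. 163. 163.]
 z0.045-0.06 px[247. 320.] n81 zmed0.054 rect [310.5 318.3  25.3  20.9  89.1] col [ 54. 148.  75.]
 z0.062-0.3 px[262. 120.] n299 zmed0.101 rect [ 675.9 -300.6   52.    44.6   24.5] col [152. 150. 148.]
 z0.062-0.3 px[226. 176.] n2774 zmed0.148 rect [535.   -7.7 234.9 208.5 -76.5] col [73. 83. 95.]
```

View pics/z1.png

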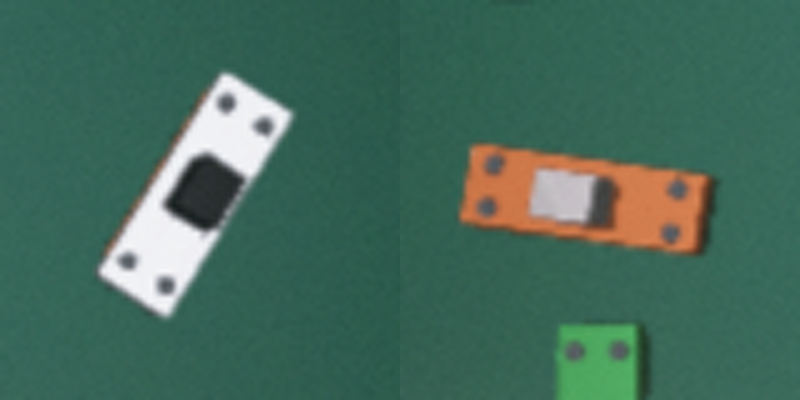

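```bash
python3 - <<'E'
from h import *
for n in("top","side"):
    c=dict(np.load(f"{n}0.npz")); P=cloud(c); z=P[...,2]
    a=np.deg2rad(13.5); ex=np.array([np.cos(a),np.sin(a)]); ey=np.array([-ex[1],ex[0]])
    near=(np.hypot(P[...,0]-.48,P[...,1]-.01)<.25)&(c["z_map"]>0)
    rim=P[near&(z>.066)&(z<.0735)]
    q=rim[:,:2]@np.stack([ex,ey],1); print(n,"rim ux",np.percentile(q[:,0],[.5,2,98,99.5]).round(4),"uy",np.percentile(q[:,1],[.5,2,98,99.5]).round(4),len(q), "rect",np.round(rect(rim),1))
    # side walls slope: fit outer rim of -x wall
    m=q[:,0]<np.percentile(q[:,0],1)+.006; f=np.polyfit(q[m,1],q[m,0],1); print(" front wall fit slope deg",np.rad2deg(np.arctan(f[0])),m.sum(), q[m,1].min(),q[m,1].max())
    lid=P[near&(z>.09)]; ql=np.c_[lid[:,:2]@np.stack([ex,ey],1),lid[:,2]]
    f=np.polyfit(ql[:,2],ql[:,0],1); print(" lid x at z=.0705",np.polyval(f,.0705),"slope",f[0],"angle",np.pi/2+np.arctan(f[0]),"uy",np.percentile(ql[:,1],[1,99]),"top",ql[:,2].max())
    cam=P[near&(z>.02)&(z<.055)&(c["color"].max(-1)<75)]
    qc=cam[:,:2]@np.stack([ex,ey],1)
    k=(qc[:,0]>.4)&(qc[:,0]<.56)&(abs(qc[:,1]+.11)<.085); cam=cam[k]
    print(" cam",np.round(rect(cam),1),"case-frame range",qc[k].min(0),qc[k].max(0),cam[:,2].max(),len(cam))
img=cv2.imread("pics/top0.png"); img2=cv2.imread("pics/side0.png")
cv2.imwrite("pics/z2.png",np.hstack([cv2.resize(img[110:240,180:310],(400,400),interpolation=2),cv2.resize(img2[120:250,180:310],(400,400),interpolation=2)]))
E
```

```text
top rim ux [0.4149 0.4154 0.5857 0.5862] uy [-0.2467 -0.2463 -0.0198 -0.0192] 774 rect [517.9 -12.5 228.  171.6 -76.3]
 front wall fit slope deg -0.1288414893825687 210 -0.2452190075374922 -0.022227645006918893
 lid x at z=.0705 0.5837255438545934 slope 0.16031385961480604 angle 1.7297575993536864 uy [-0.24363089 -0.02179694] top 0.2551497566954102
 cam [510.2   6.  117.9  34.9  12. ] case-frame range [ 0.43894411 -0.12955662] [ 0.55639684 -0.0942819 ] 0.05046974028098594 337
side rim ux [0.4149 0.4155 0.5867 0.5877] uy [-0.2482 -0.2455 -0.0173 -0.0162] 468 rect [518.6 -10.8 234.4 174.2 -76.2]
 front wall fit slope deg -0.04150163140291409 101 -0.24835904446982815 -0.01851842891983698
 lid x at z=.0705 0.5849719890904307 slope 0.15226928049082636 angle 1.7219048774094443 uy [-0.24152869 -0.01767342] top 0.25460650464361667
 cam [510.1  12.2 119.4  43.2  15.6] case-frame range [ 0.43871881 -0.13054822] [ 0.55835586 -0.08731877] 0.05148531730658368 360
```

View pics/z2.png

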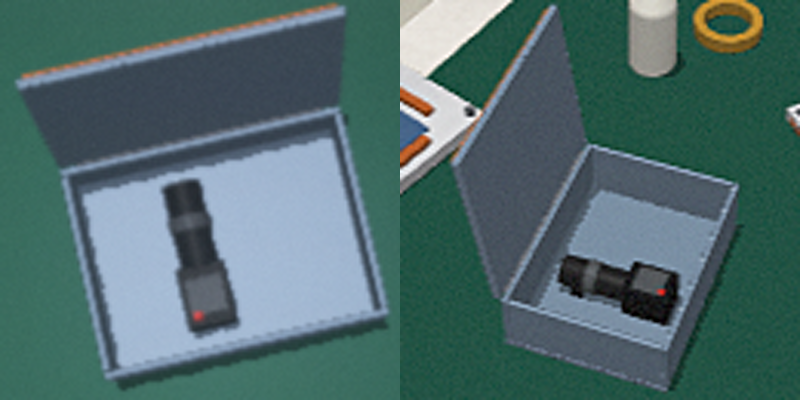

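```bash
cat > go.py <<'E'
import sys; from h import *
from plant import sensors
# usage: go.py x y z(mm) yawdeg_of_tool_y nrows
def cur():
    s=sensors.get_state(); M=rot(s["orientation"]); return s,M
def plan(t,yaw,n):
    s,M=cur(); p=s["tcp_pos"]*1000; a=np.rad2deg(np.arctan2(M[1,1],M[0,1]))
    d=(yaw-a+90)%180-90; 
    dw=(np.array(t)-p)/10
    print(f"t={s['time_s']:.2f} p={p.round(1)} ytool={a:.1f} dyaw={d:.1f} z-axis={M[:,2].round(3)} F={s['contact_force'].round(1)} gap={s['finger_gap']:.3f} j7={s['joints'][6]:.2f}")
    for k in range(n):
        Mk=R.from_euler('z',d*k/n,degrees=True).as_matrix()@M
        print("  off",(Mk.T@dw/n).round(2).tolist(),"spin",round(-np.deg2rad(d)/n,3))
if __name__=="__main__":
    v=list(map(float,sys.argv[1:])); plan(v[:3],v[3],int(v[4]))
E
python3 go.py 438.4 -302.3 150 -31.2 10
```

```text
t=0.15 p=[ 238.5 -577.3  209.7] ytool=-67.6 dyaw=36.4 z-axis=[-0.001  0.001 -1.   ] F=[-0.7  0.   0.4] gap=0.996 j7=-0.05
  off [2.9, -1.78, 0.6] spin -0.063
  off [3.0, -1.59, 0.6] spin -0.063
  off [3.1, -1.4, 0.6] spin -0.063
  off [3.18, -1.2, 0.6] spin -0.063
  off [3.25, -0.99, 0.6] spin -0.063
  off [3.31, -0.78, 0.6] spin -0.063
  off [3.35, -0.57, 0.6] spin -0.063
  off [3.38, -0.36, 0.6] spin -0.063
  off [3.4, -0.14, 0.6] spin -0.063
  off [3.4, 0.07, 0.6] spin -0.063
```

drive_tool(
  series=[
    {"jaw":1,"offset":[2.9,-1.8,0.6],"spin":-0.063},
    {"jaw":1,"offset":[3.0,-1.6,0.6],"spin":-0.063},
    {"jaw":1,"offset":[3.1,-1.4,0.6],"spin":-0.063},
    {"jaw":1,"offset":[3.2,-1.2,0.6],"spin":-0.063},
    {"jaw":1,"offset":[3.25,-1.0,0.6],"spin":-0.063},
  ],
  force=40,
)

```text
time_s: 0.57
tcp_pos: [0.3393, -0.4381, 0.18]
orientation: [-0.0, 0.938, 0.347, -0.0]
contact_force: [0.7, -0.2, 0.1]
finger_gap: 0.998
```

drive_tool(
  series=[
    {"jaw":1,"offset":[3.3,-0.8,0.6],"spin":-0.063},
    {"jaw":1,"offset":[3.35,-0.6,0.6],"spin":-0.063},
    {"jaw":1,"offset":[3.4,-0.35,0.6],"spin":-0.063},
    {"jaw":1,"offset":[3.4,-0.15,0.6],"spin":-0.063},
    {"jaw":1,"offset":[3.4,0.05,0.6],"spin":-0.063},
  ],
)

```text
time_s: 0.98
tcp_pos: [0.4393, -0.3005, 0.1501]
orientation: [-0.0, 0.872, 0.49, -0.0]
contact_force: [-0.1, -0.7, -0.0]
finger_gap: 0.998
```

```bash
python3 go.py 438.4 -302.3 100 -31.2 3;python3 - <<'E'
from plant import sensors,cams
from h import *
s=sensors.get_state(); c=cams.read_camera("wrist"); cv2.imwrite("pics/w1.png",c["color"][:,:,::-1])
P=wcloud(c,s["tcp_pos"],s["orientation"]); z=P[...,2]
for lo,hi in((.012,.024),(.048,.060)):
    m=(z>lo)&(z<hi)&(np.hypot(P[...,0]-.438,P[...,1]+.302)<.08)
    if m.sum()>20: print(lo,m.sum(),np.median(z[m]),np.round(rect(P[m]),1))
E
python3 go.py 438.4 -302.3 100 -31.2 3
```

```text
t=0.98 p=[ 439.3 -300.5  150.1] ytool=-31.3 dyaw=0.1 z-axis=[-0.  0. -1.] F=[-0.1 -0.7 -0. ] gap=0.998 j7=-0.06
  off [-0.07, 0.0, 1.67] spin -0.0
  off [-0.07, 0.0, 1.67] spin -0.0
  off [-0.07, 0.0, 1.67] spin -0.0
0.012 3483 0.018449229575427578 [ 440.2 -302.5  120.9   41.2  -32.1]
0.048 822 0.05436896147237466 [ 440.7 -302.9   29.    23.7  -31.5]
t=1.03 p=[ 443.9 -292.6  149.1] ytool=-30.5 dyaw=-0.7 z-axis=[ 0.001  0.004 -1.   ] F=[ 3.8  7.3 -0.5] gap=1.004 j7=-0.06
  off [-0.38, 0.01, 1.63] spin 0.004
  off [-0.38, 0.01, 1.63] spin 0.004
  off [-0.38, 0.01, 1.63] spin 0.004
```

View pics/w1.png

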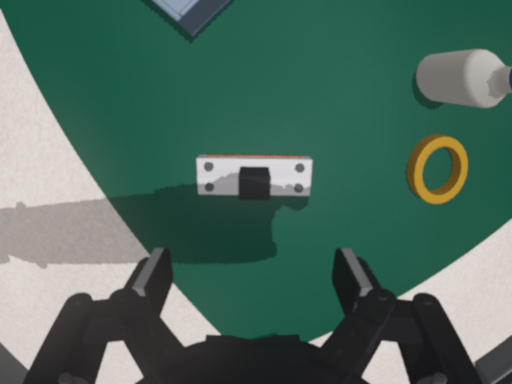

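drive_tool(
  series=[
    {"jaw":0.6,"offset":[0,0,0.5],"spin":0},
    {"jaw":0.6,"offset":[0,0,2],"spin":0},
    {"jaw":0.6,"offset":[0,0,2],"spin":0},
    {"jaw":0.6,"offset":[0,0,0.5],"spin":0},
    {"jaw":0.6,"offset":[0,0,0],"spin":0},
  ],
)

```text
time_s: 1.45
tcp_pos: [0.437, -0.3021, 0.0987]
orientation: [-0.002, 0.873, 0.488, -0.001]
contact_force: [0.6, 0.1, 0.2]
finger_gap: 0.8
```

```bash
python3 go.py 439 -302.4 24 -31.4 5
```

```text
t=1.45 p=[ 437.  -302.1   98.7] ytool=-31.5 dyaw=0.1 z-axis=[-0.003  0.002 -1.   ] F=[0.6 0.1 0.2] gap=0.800 j7=-0.07
  off [0.02, 0.04, 1.49] spin -0.001
  off [0.02, 0.04, 1.49] spin -0.001
  off [0.02, 0.04, 1.49] spin -0.001
  off [0.02, 0.04, 1.49] spin -0.001
  off [0.02, 0.04, 1.49] spin -0.001
```

drive_tool(
  series=[
    {"jaw":0.6,"offset":[0,0.1,1.8],"spin":0},
    {"jaw":0.6,"offset":[0,0,2],"spin":0},
    {"jaw":0.6,"offset":[0,0,2],"spin":0},
    {"jaw":0.6,"offset":[0,0,1.2],"spin":0},
    {"jaw":0.6,"offset":[0,0,0.4],"spin":0},
  ],
)

```text
time_s: 1.87
tcp_pos: [0.4387, -0.3026, 0.0254]
orientation: [-0.001, 0.873, 0.489, -0.001]
contact_force: [-0.4, -0.4, 0.7]
finger_gap: 0.804
```

drive_tool(
  series=[
    {"jaw":0.2,"offset":[0,0,0],"spin":0},
    {"jaw":-0.2,"offset":[0,0,0],"spin":0},
    {"jaw":-1,"offset":[0,0,0],"spin":0},
    {"jaw":-1,"offset":[0,0,0],"spin":0},
    {"jaw":-1,"offset":[0,0,0],"spin":0},
  ],
  force=50,
)

```text
time_s: 2.28
tcp_pos: [0.4406, -0.3032, 0.0282]
orientation: [0.001, 0.872, 0.489, 0.001]
contact_force: [-2.4, 0.5, 5.8]
finger_gap: 0.329
```

drive_tool(
  series=[
    {"jaw":-1,"offset":[0,0,0],"spin":0},
    {"jaw":-1,"offset":[0,0,0],"spin":0},
    {"jaw":-1,"offset":[0,0,0],"spin":0},
  ],
)

```text
time_s: 2.53
tcp_pos: [0.4406, -0.3032, 0.0282]
orientation: [0.001, 0.872, 0.489, 0.001]
contact_force: [-2.1, 0.2, 6.7]
finger_gap: 0.33
```

```bash
python3 go.py 439 -302.4 150 -31.4 5;python3 - <<'E'
import numpy as np
from math import *
a=radians(13.65)
for n,x,y in(("heater",0,-53),("clamp",0,75)):
    print(n,518+x*cos(a)-y*sin(a),-11.8+x*sin(a)+y*cos(a))
E
```

```text
t=2.53 p=[ 440.6 -303.2   28.2] ytool=-31.5 dyaw=0.1 z-axis=[ 0.002 -0.002 -1.   ] F=[-2.1  0.2  6.7] gap=0.330 j7=-0.10
  off [-0.0, -0.03, -2.44] spin -0.0
  off [-0.0, -0.03, -2.44] spin -0.0
  off [-0.0, -0.03, -2.44] spin -0.0
  off [-0.0, -0.03, -2.44] spin -0.0
  off [-0.0, -0.03, -2.44] spin -0.0
heater 530.5074816304532 -63.30303780617096
clamp 500.3007335418115 61.08165727288345
```

drive_tool(
  series=[
    {"jaw":-1,"offset":[0,0,-0.5],"spin":0},
    {"jaw":-1,"offset":[0,0,-1.5],"spin":0},
    {"jaw":-1,"offset":[0,0,-2.5],"spin":0},
    {"jaw":-1,"offset":[0,0,-3],"spin":0},
    {"jaw":-1,"offset":[0,0,-2.5],"spin":0},
  ],
)

```text
time_s: 2.95
tcp_pos: [0.4394, -0.3023, 0.1281]
orientation: [-0.0, 0.872, 0.489, 0.0]
contact_force: [0.7, 0.4, -3.5]
finger_gap: 0.325
```

drive_tool(
  series=[
    {"jaw":-1,"offset":[0,0,-1.5],"spin":0},
    {"jaw":-1,"offset":[0,0,-0.5],"spin":0},
    {"jaw":-1,"offset":[0,0,0],"spin":0},
  ],
)

```text
time_s: 3.2
tcp_pos: [0.4401, -0.3029, 0.1478]
orientation: [0.001, 0.872, 0.489, 0.001]
contact_force: [-0.3, -0.6, -4.3]
finger_gap: 0.329
```

```bash
python3 - <<'E'
from plant import sensors,cams
from h import *
s=sensors.get_state(); c=cams.read_camera("wrist"); cv2.imwrite("pics/w2.png",c["color"][:,:,::-1])
P=wcloud(c,s["tcp_pos"],s["orientation"])
M=rot(s["orientation"]); L=(P-s["tcp_pos"])@M
m=(c["color"].min(-1)>140)&(np.hypot(L[...,0],L[...,1])<.09)&(abs(L[...,2])<.05)
q=L[m]; 
if len(q)>20: print(len(q),"bar top tool z med",np.median(q[:,2]),rect(q)); A=np.c_[q[:,:2],np.ones(len(q))]; print(np.linalg.lstsq(A,q[:,2],rcond=None)[0])
E
python3 go.py 530.5 -63.3 150 13.65 12
```

```text
6015 bar top tool z med 0.009919183368338016 (0.6109046936035156, -0.2463836669921875, 119.97369384765625, 39.548187255859375, -89.25933563709259)
[0.00666237 0.00365226 0.00991851]
t=3.25 p=[ 439.4 -302.5  146.3] ytool=-31.5 dyaw=45.1 z-axis=[-0.  0. -1.] F=[-0.7 -0.7 -4.9] gap=0.330 j7=-0.06
  off [2.1, -0.39, -0.03] spin -0.066
  off [2.12, -0.25, -0.03] spin -0.066
  off [2.13, -0.12, -0.03] spin -0.066
  off [2.13, 0.02, -0.03] spin -0.066
  off [2.13, 0.16, -0.03] spin -0.066
  off [2.11, 0.3, -0.03] spin -0.066
  off [2.09, 0.44, -0.03] spin -0.066
  off [2.05, 0.58, -0.03] spin -0.066
  off [2.01, 0.71, -0.03] spin -0.066
  off [1.96, 0.84, -0.03] spin -0.066
  off [1.9, 0.97, -0.03] spin -0.066
  off [1.83, 1.09, -0.03] spin -0.066
```

View pics/w2.png

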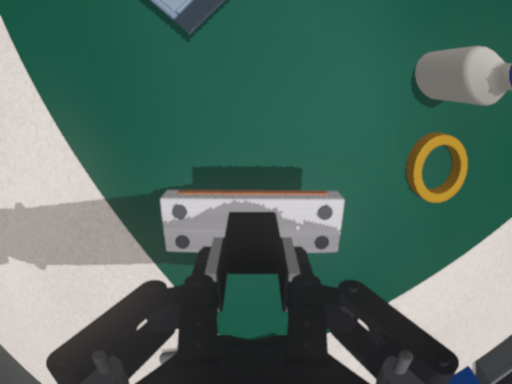

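The bar is held centred and level, and its slab top is 10 mm below the TCP. It should touch the case floor at TCP z ≈ 34 mm.

drive_tool(
  series=[
    {"jaw":-1,"offset":[2.1,-0.4,-0.1],"spin":-0.066},
    {"jaw":-1,"offset":[2.1,-0.25,-0.1],"spin":-0.066},
    {"jaw":-1,"offset":[2.1,-0.1,-0.1],"spin":-0.066},
    {"jaw":-1,"offset":[2.1,0,0],"spin":-0.066},
    {"jaw":-1,"offset":[2.1,0.15,0],"spin":-0.066},
  ],
)

```text
time_s: 3.67
tcp_pos: [0.4775, -0.2008, 0.149]
orientation: [-0.0, 0.778, 0.629, 0.0]
contact_force: [0.5, -0.2, -3.8]
finger_gap: 0.33
```

drive_tool(
  series=[
    {"jaw":-1,"offset":[2.1,0.3,0],"spin":-0.066},
    {"jaw":-1,"offset":[2.1,0.45,0],"spin":-0.066},
    {"jaw":-1,"offset":[2.05,0.6,0],"spin":-0.066},
    {"jaw":-1,"offset":[2.0,0.7,0],"spin":-0.066},
    {"jaw":-1,"offset":[2.0,0.85,0],"spin":-0.066},
  ],
)

```text
time_s: 4.08
tcp_pos: [0.5155, -0.1017, 0.1495]
orientation: [0.0, 0.664, 0.747, 0.0]
contact_force: [0.2, -0.1, -3.4]
finger_gap: 0.33
```

drive_tool(
  series=[
    {"jaw":-1,"offset":[1.9,1.0,0],"spin":-0.066},
    {"jaw":-1,"offset":[1.5,1.0,0],"spin":-0.066},
    {"jaw":-1,"offset":[0.3,0.1,0],"spin":0},
    {"jaw":-1,"offset":[0,0,0],"spin":0},
    {"jaw":-1,"offset":[0,0,0],"spin":0},
  ],
)

```text
time_s: 4.5
tcp_pos: [0.53, -0.0641, 0.1493]
orientation: [-0.0, 0.616, 0.788, -0.0]
contact_force: [-0.5, -0.0, -4.9]
finger_gap: 0.33
```

```bash
python3 go.py 530.5 -63.3 60 13.65 5; python3 - <<'E'
from plant import sensors,cams
from h import *
c=cams.read_camera("top"); cv2.imwrite("pics/t2.png",cv2.resize(c["color"][100:250,170:320,::-1],(600,600),interpolation=2))
s=sensors.get_state(); c=cams.read_camera("wrist"); cv2.imwrite("pics/w3.png",c["color"][:,:,::-1])
E
```

```text
t=4.50 p=[530.  -64.1 149.3] ytool=14.0 dyaw=-0.3 z-axis=[-0.001 -0.    -1.   ] F=[-0.5 -0.  -4.9] gap=0.330 j7=0.19
  off [0.01, 0.01, 1.79] spin 0.001
  off [0.01, 0.01, 1.79] spin 0.001
  off [0.01, 0.01, 1.79] spin 0.001
  off [0.01, 0.01, 1.79] spin 0.001
  off [0.01, 0.01, 1.79] spin 0.001
```

View pics/t2.png

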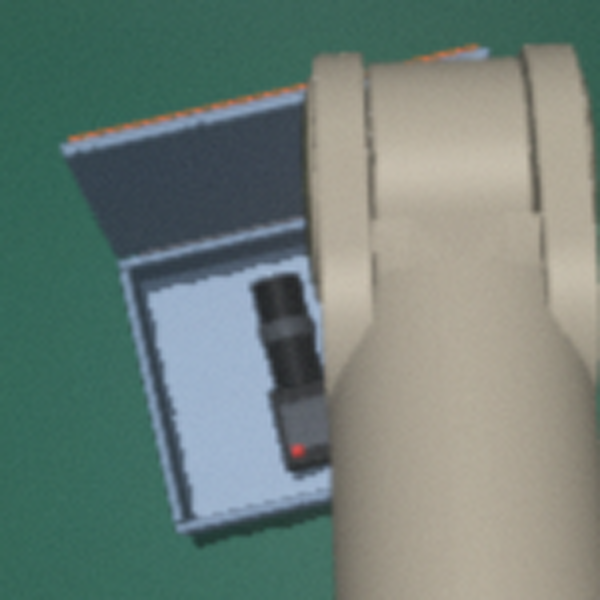

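View pics/w3.png

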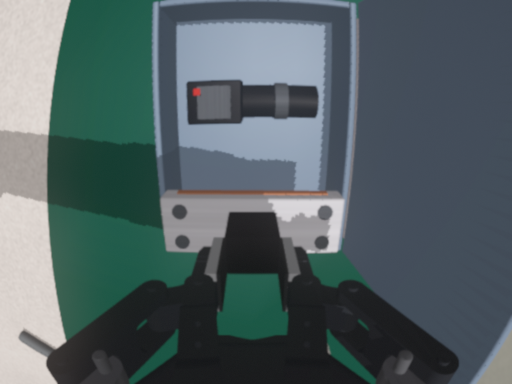

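drive_tool(
  series=[
    {"jaw":-1,"offset":[0.1,0,1.0],"spin":0.005},
    {"jaw":-1,"offset":[0,0,1.8],"spin":0},
    {"jaw":-1,"offset":[0,0,1.8],"spin":0},
    {"jaw":-1,"offset":[0,0,1.5],"spin":0},
    {"jaw":-1,"offset":[0,0,0.5],"spin":0},
  ],
)

```text
time_s: 5.02
tcp_pos: [0.5277, -0.0639, 0.0804]
orientation: [-0.002, 0.619, 0.786, -0.001]
contact_force: [-0.1, -0.1, -4.5]
finger_gap: 0.326
```

```bash
python3 go.py 530.5 -63.3 40 13.65 5; python3 - <<'E'
from plant import sensors,cams
from h import *
c=cams.read_camera("side"); cv2.imwrite("pics/s2.png",cv2.resize(c["color"][80:280,150:350,::-1],(600,600),interpolation=2))
s=sensors.get_state(); c=cams.read_camera("wrist"); P=wcloud(c,s["tcp_pos"],s["orientation"])
a=np.deg2rad(13.65); d=P[...,:2]-[.518,-.0118]; u=d@[np.cos(a),np.sin(a)]; v=d@[-np.sin(a),np.cos(a)]; z=P[...,2]
m=(abs(u)<.075)&(abs(v)<.105)&(z>.015)&(z<.06)&(c["color"].max(-1)<120)&(v>-.02)
q=np.c_[u,v][m]; print("cam rel",q.min(0),q.max(0),np.round(rect(q),1),m.sum())
b=m&(z>.043); q=np.c_[u,v][b]; print(" body",np.round(rect(q),1),b.sum())
E
```

```text
t=5.02 p=[527.7 -63.9  80.4] ytool=13.5 dyaw=0.1 z-axis=[-0.004  0.    -1.   ] F=[-0.1 -0.1 -4.5] gap=0.326 j7=0.15
  off [-0.0, 0.06, 0.81] spin -0.0
  off [-0.0, 0.06, 0.81] spin -0.0
  off [-0.0, 0.06, 0.81] spin -0.0
  off [-0.0, 0.06, 0.81] spin -0.0
  off [-0.0, 0.06, 0.81] spin -0.0Traceback (most recent call last):
  File "<stdin>", line 7, in <module>
IndexError: boolean index did not match indexed array along axis 1; size of axis is 1024 but size of corresponding boolean axis is 512
```

View pics/s2.png

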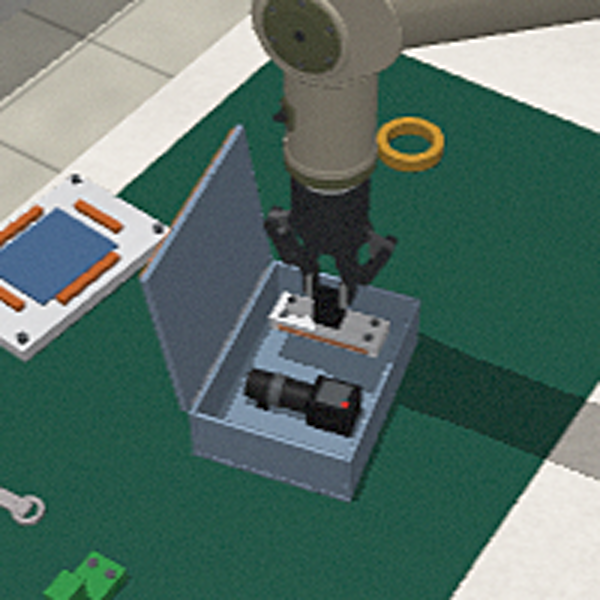

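The side view shows the bar inside the case walls, and the wrist well clear of the lid. I'll lower it gently.

drive_tool(
  series=[
    {"jaw":-1,"offset":[0,0,0.8],"spin":0},
    {"jaw":-1,"offset":[0,0,1.0],"spin":0},
    {"jaw":-1,"offset":[0,0,0.9],"spin":0},
    {"jaw":-1,"offset":[0,0,0.6],"spin":0},
    {"jaw":-1,"offset":[0,0,0.3],"spin":0},
  ],
)

```text
time_s: 5.53
tcp_pos: [0.5291, -0.0631, 0.0462]
orientation: [-0.001, 0.618, 0.786, -0.0]
contact_force: [-0.2, 0.6, -3.7]
finger_gap: 0.328
```

drive_tool(
  series=[
    {"jaw":-1,"offset":[0,0,0.2],"spin":0},
    {"jaw":-1,"offset":[0,0,0.1],"spin":0},
    {"jaw":-1,"offset":[0,0,0.1],"spin":0},
    {"jaw":-1,"offset":[0,0,0.1],"spin":0},
    {"jaw":-1,"offset":[0,0,0],"spin":0},
  ],
)

```text
time_s: 5.95
tcp_pos: [0.53, -0.0631, 0.0426]
orientation: [0.0, 0.618, 0.786, 0.0]
contact_force: [0.2, -0.3, -3.5]
finger_gap: 0.327
```

drive_tool(
  series=[
    {"jaw":-1,"offset":[0,0,0.15],"spin":0},
    {"jaw":-1,"offset":[0,0,0.15],"spin":0},
    {"jaw":-1,"offset":[0,0,0.15],"spin":0},
    {"jaw":-1,"offset":[0,0,0.1],"spin":0},
    {"jaw":-1,"offset":[0,0,0],"spin":0},
  ],
)

```text
time_s: 6.37
tcp_pos: [0.5296, -0.0631, 0.0367]
orientation: [-0.0, 0.618, 0.786, -0.0]
contact_force: [0.2, 0.4, -3.4]
finger_gap: 0.326
```

drive_tool(
  series=[
    {"jaw":-1,"offset":[0,0,0.1],"spin":0},
    {"jaw":-1,"offset":[0,0,0.1],"spin":0},
    {"jaw":-1,"offset":[0,0,0.1],"spin":0},
    {"jaw":-1,"offset":[0,0,0],"spin":0},
  ],
)

```text
time_s: 6.7
tcp_pos: [0.5299, -0.0631, 0.0343]
orientation: [0.0, 0.618, 0.786, -0.0]
contact_force: [-2.0, 0.3, -0.2]
finger_gap: 0.325
```

drive_tool(
  series=[
    {"jaw":-1,"offset":[0,0,0.1],"spin":0},
    {"jaw":-1,"offset":[0,0,0],"spin":0},
    {"jaw":-0.2,"offset":[0,0,0],"spin":0},
    {"jaw":0.1,"offset":[0,0,0],"spin":0},
    {"jaw":0.3,"offset":[0,0,0],"spin":0},
  ],
)

```text
time_s: 7.12
tcp_pos: [0.5303, -0.0631, 0.0333]
orientation: [0.0, 0.618, 0.786, 0.0]
contact_force: [-0.7, -0.3, 0.0]
finger_gap: 0.65
```

drive_tool(
  series=[
    {"jaw":0.4,"offset":[0,0,-0.1],"spin":0},
    {"jaw":0.4,"offset":[0,0,-0.3],"spin":0},
    {"jaw":0.4,"offset":[0,0,-1.0],"spin":0},
    {"jaw":0.4,"offset":[0,0,-2.0],"spin":0},
    {"jaw":0.4,"offset":[0,0,-3],"spin":0},
  ],
)

```text
time_s: 7.53
tcp_pos: [0.5281, -0.0629, 0.0963]
orientation: [-0.002, 0.618, 0.786, -0.001]
contact_force: [0.7, 0.5, 0.1]
finger_gap: 0.7
```

drive_tool(
  series=[
    {"jaw":0.6,"offset":[0,0,-3],"spin":0},
    {"jaw":0.6,"offset":[0,0,-2],"spin":0},
    {"jaw":0.6,"offset":[0,0,-0.5],"spin":0},
  ],
)

```text
time_s: 7.78
tcp_pos: [0.5322, -0.0629, 0.1571]
orientation: [0.003, 0.618, 0.786, 0.002]
contact_force: [0.2, -0.0, 0.4]
finger_gap: 0.803
```

```bash
cat > look.py <<'E'
from plant import sensors,cams
from h import *
import sys
s=sensors.get_state(); c=cams.read_camera("wrist"); P=wcloud(c,s["tcp_pos"],s["orientation"])
cv2.imwrite(sys.argv[1],c["color"][:,:,::-1])
a=np.deg2rad(13.65); d=P[...,:2]-[.518,-.0118]; u=d@[np.cos(a),np.sin(a)]; v=d@[-np.sin(a),np.cos(a)]; z=P[...,2]
mx=c["color"].max(-1).astype(int); uv=np.stack([u,v],-1)
def rep(n,m):
    q=uv[m]
    if len(q)>20: print(n,m.sum(),np.round(rect(q),1),"z",np.median(z[m]).round(4))
I=(abs(u)<.077)&(abs(v)<.106)
cam=I&(z>.016)&(z<.055)&(mx<120)&(v>-.015)&(v<.08)
rep("cam",cam); rep("body",cam&(z>.042))
rep("slab A",I&(abs(z-.024)<.005)&(v<-.02)); rep("blk A",I&(abs(z-.060)<.005)&(v<-.02))
rep("slab B",I&(abs(z-.024)<.005)&(v>.045)); rep("blk B",I&(abs(z-.060)<.005)&(v>.045))
E
python3 look.py pics/w4.png; python3 go.py 427.2 329.2 150 83.5 16
```

```text
cam 4454 [ -0.5  22.5 119.1  39.2   0.6] z 0.0436
body 2626 [ -1.1  22.5 118.   39.2   0.6] z 0.0465
slab A 3421 [ -0.4 -52.8 120.7  41.1  -0.5] z 0.0244
blk A 839 [ -0.1 -52.8  29.8  24.3   0. ] z 0.0603
t=7.83 p=[531.8 -63.1 156.1] ytool=13.6 dyaw=69.9 z-axis=[ 0.006 -0.001 -1.   ] F=[ 0.7 -0.5  0.6] gap=0.800 j7=0.18
  off [2.54, -0.06, 0.03] spin -0.076
  off [2.53, 0.14, 0.03] spin -0.076
  off [2.52, 0.33, 0.03] spin -0.076
  off [2.48, 0.52, 0.03] spin -0.076
  off [2.44, 0.71, 0.04] spin -0.076
  off [2.38, 0.89, 0.04] spin -0.076
  off [2.3, 1.07, 0.04] spin -0.076
  off [2.21, 1.24, 0.04] spin -0.076
  off [2.11, 1.41, 0.04] spin -0.076
  off [2.0, 1.56, 0.04] spin -0.076
  off [1.87, 1.71, 0.04] spin -0.076
  off [1.74, 1.85, 0.04] spin -0.076
  off [1.59, 1.97, 0.05] spin -0.076
  off [1.44, 2.09, 0.05] spin -0.076
  off [1.28, 2.19, 0.05] spin -0.076
  off [1.1, 2.28, 0.05] spin -0.076
```

View pics/w4.png

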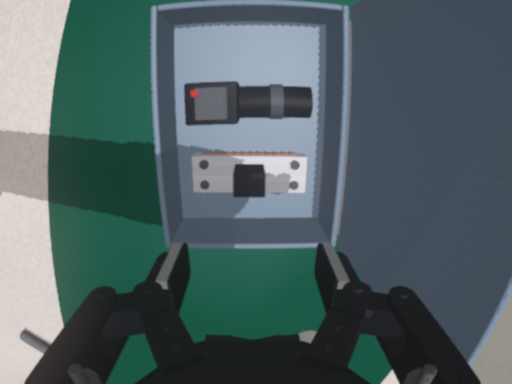

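The heater bar lies flat at case coordinates (0, −53) mm. The camera is undisturbed at v = 22.5. Next is the clamp bar.

drive_tool(
  series=[
    {"jaw":0.6,"offset":[2.5,-0.3,0],"spin":-0.076},
    {"jaw":0.6,"offset":[2.5,0,0],"spin":-0.076},
    {"jaw":0.6,"offset":[2.5,0.2,0],"spin":-0.076},
    {"jaw":0.6,"offset":[2.5,0.5,0],"spin":-0.076},
    {"jaw":0.6,"offset":[2.45,0.7,0],"spin":-0.076},
  ],
)

```text
time_s: 8.25
tcp_pos: [0.4911, 0.0582, 0.1512]
orientation: [-0.001, 0.457, 0.889, -0.0]
contact_force: [0.5, -0.2, 0.1]
finger_gap: 0.802
```

drive_tool(
  series=[
    {"jaw":0.6,"offset":[2.4,0.9,0],"spin":-0.076},
    {"jaw":0.6,"offset":[2.3,1.1,0],"spin":-0.076},
    {"jaw":0.6,"offset":[2.2,1.25,0],"spin":-0.076},
    {"jaw":0.6,"offset":[2.1,1.4,0],"spin":-0.076},
    {"jaw":0.6,"offset":[2.0,1.6,0],"spin":-0.076},
  ],
)

```text
time_s: 8.67
tcp_pos: [0.4593, 0.1813, 0.1513]
orientation: [-0.0, 0.281, 0.96, -0.0]
contact_force: [-0.4, 0.5, 0.6]
finger_gap: 0.801
```

drive_tool(
  series=[
    {"jaw":0.6,"offset":[1.9,1.7,0],"spin":-0.076},
    {"jaw":0.6,"offset":[1.75,1.85,0],"spin":-0.076},
    {"jaw":0.6,"offset":[1.6,2.0,0],"spin":-0.076},
    {"jaw":0.6,"offset":[1.4,2.1,0],"spin":-0.076},
    {"jaw":0.6,"offset":[1.2,2.1,0],"spin":-0.076},
  ],
)

```text
time_s: 9.08
tcp_pos: [0.4275, 0.3034, 0.1513]
orientation: [-0.0, 0.094, 0.996, -0.0]
contact_force: [0.0, 0.2, 0.1]
finger_gap: 0.801
```

drive_tool(
  series=[
    {"jaw":0.6,"offset":[0.9,2,0],"spin":-0.076},
    {"jaw":0.6,"offset":[0,0,0],"spin":0},
    {"jaw":0.6,"offset":[0,0,0],"spin":0},
  ],
)

```text
time_s: 9.33
tcp_pos: [0.4222, 0.3248, 0.1513]
orientation: [-0.001, 0.057, 0.998, 0.0]
contact_force: [0.6, -0.5, -0.2]
finger_gap: 0.797
```

```bash
python3 - <<'E'
from plant import sensors,cams
from h import *
s=sensors.get_state(); c=cams.read_camera("wrist"); cv2.imwrite("pics/w5.png",c["color"][:,:,::-1])
P=wcloud(c,s["tcp_pos"],s["orientation"]); z=P[...,2]
for lo,hi in((.012,.024),(.048,.060)):
    m=(z>lo)&(z<hi)&(np.hypot(P[...,0]-.427,P[...,1]-.329)<.08)
    if m.sum()>20: print(lo,m.sum(),np.median(z[m]),np.round(rect(P[m]),1))
E
python3 go.py 427.2 329.2 100 83.5 3
```

```text
0.012 4081 0.01853954181991252 [398.1 333.2 120.7 101.5  82.9]
0.048 817 0.05439535106428152 [428.6 329.7  29.1  24.3  83.1]
t=9.38 p=[423.1 323.5 151.3] ytool=83.3 dyaw=0.2 z-axis=[-0.001 -0.001 -1.   ] F=[ 1.2  0.1 -0.1] gap=0.800 j7=0.51
  off [-0.12, 0.21, 1.71] spin -0.001
  off [-0.12, 0.21, 1.71] spin -0.001
  off [-0.12, 0.21, 1.71] spin -0.001
```

View pics/w5.png

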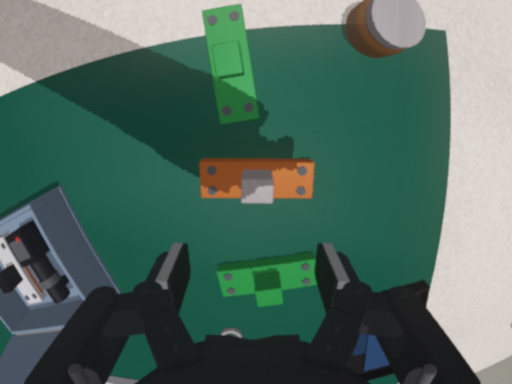

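drive_tool(
  series=[
    {"jaw":0.6,"offset":[-0.2,0.3,1],"spin":0},
    {"jaw":0.6,"offset":[-0.2,0.3,2],"spin":0},
    {"jaw":0.6,"offset":[0,0,2],"spin":0},
    {"jaw":0.6,"offset":[0,0,1],"spin":0},
    {"jaw":0.6,"offset":[0,0,0],"spin":0},
  ],
)

```text
time_s: 9.8
tcp_pos: [0.4274, 0.3269, 0.089]
orientation: [-0.002, 0.059, 0.998, -0.002]
contact_force: [0.2, 0.2, 0.3]
finger_gap: 0.802
```

```bash
python3 go.py 427.9 329.3 27 83.2 1
```

```text
t=9.80 p=[427.4 326.9  89. ] ytool=83.2 dyaw=0.0 z-axis=[-0.004 -0.003 -1.   ] F=[0.2 0.2 0.3] gap=0.802 j7=0.46
  off [-0.04, 0.26, 6.2] spin -0.0
```

drive_tool(
  series=[
    {"jaw":0.6,"offset":[0,0.2,1.5],"spin":0},
    {"jaw":0.6,"offset":[0,0,1.8],"spin":0},
    {"jaw":0.6,"offset":[0,0,1.6],"spin":0},
    {"jaw":0.6,"offset":[0,0,1.0],"spin":0},
    {"jaw":0.6,"offset":[0,0,0.3],"spin":0},
  ],
)

```text
time_s: 10.22
tcp_pos: [0.4282, 0.3303, 0.029]
orientation: [-0.001, 0.059, 0.998, -0.001]
contact_force: [0.0, -0.3, -0.0]
finger_gap: 0.8
```

drive_tool(
  series=[
    {"jaw":0.2,"offset":[0,0,0],"spin":0},
    {"jaw":-0.2,"offset":[0,0,0],"spin":0},
    {"jaw":-1,"offset":[0,0,0],"spin":0},
    {"jaw":-1,"offset":[0,0,0],"spin":0},
    {"jaw":-1,"offset":[0,0,0],"spin":0},
  ],
)

```text
time_s: 10.63
tcp_pos: [0.4291, 0.3316, 0.0315]
orientation: [0.001, 0.058, 0.998, 0.0]
contact_force: [-1.5, -2.8, 6.3]
finger_gap: 0.309
```

drive_tool(
  series=[
    {"jaw":-1,"offset":[0,0,0],"spin":0},
    {"jaw":-1,"offset":[0,0,0],"spin":0},
    {"jaw":-1,"offset":[0,0,-0.3],"spin":0},
    {"jaw":-1,"offset":[0,0,-1],"spin":0},
    {"jaw":-1,"offset":[0,0,-2],"spin":0},
  ],
)

```text
time_s: 11.05
tcp_pos: [0.4272, 0.3302, 0.0621]
orientation: [-0.002, 0.058, 0.998, -0.001]
contact_force: [0.4, -0.3, -2.0]
finger_gap: 0.31
```

drive_tool(
  series=[
    {"jaw":-1,"offset":[0,0,-3],"spin":0},
    {"jaw":-1,"offset":[0,0,-3],"spin":0},
    {"jaw":-1,"offset":[0,0,-2],"spin":0},
    {"jaw":-1,"offset":[0,0,-0.5],"spin":0},
    {"jaw":-1,"offset":[0,0,0],"spin":0},
  ],
)

```text
time_s: 11.47
tcp_pos: [0.4292, 0.3321, 0.1501]
orientation: [0.002, 0.058, 0.998, 0.001]
contact_force: [-0.0, -0.4, -2.9]
finger_gap: 0.31
```

```bash
python3 - <<'E'
from plant import sensors,cams
from h import *
s=sensors.get_state(); c=cams.read_camera("wrist"); cv2.imwrite("pics/w6.png",c["color"][:,:,::-1])
P=wcloud(c,s["tcp_pos"],s["orientation"])
M=rot(s["orientation"]); L=(P-s["tcp_pos"])@M
C=c["color"].astype(int)
m=(C[...,0]-C[...,2]>60)&(np.hypot(L[...,0],L[...,1])<.09)&(abs(L[...,2])<.02)
q=L[m]; print(len(q),"bar top tool z",np.median(q[:,2]),rect(q)); A=np.c_[q[:,:2],np.ones(len(q))]; print(np.linalg.lstsq(A,q[:,2],rcond=None)[0])
E
python3 go.py 500.3 61.1 150 13.65 14
```

```text
6661 bar top tool z 0.013391569805028121 (-0.017572402954101562, 0.49184417724609375, 119.4918441772461, 41.02193069458008, -89.9489412046969)
[ 0.03138479 -0.00121085  0.01345323]
t=11.52 p=[428.6 331.2 148.3] ytool=83.3 dyaw=-69.7 z-axis=[ 0.001  0.    -1.   ] F=[-0.2 -0.6 -2.1] gap=0.310 j7=0.50
  off [-0.73, -1.86, -0.01] spin 0.087
  off [-0.89, -1.79, -0.01] spin 0.087
  off [-1.04, -1.7, -0.01] spin 0.087
  off [-1.19, -1.61, -0.01] spin 0.087
  off [-1.32, -1.5, -0.01] spin 0.087
  off [-1.45, -1.38, -0.01] spin 0.087
  off [-1.56, -1.25, -0.01] spin 0.087
  off [-1.66, -1.1, -0.01] spin 0.087
  off [-1.75, -0.96, -0.01] spin 0.087
  off [-1.83, -0.8, -0.01] spin 0.087
  off [-1.89, -0.64, -0.01] spin 0.087
  off [-1.94, -0.47, -0.01] spin 0.087
  off [-1.97, -0.3, -0.01] spin 0.087
  off [-1.99, -0.13, -0.01] spin 0.087
```

View pics/w6.png

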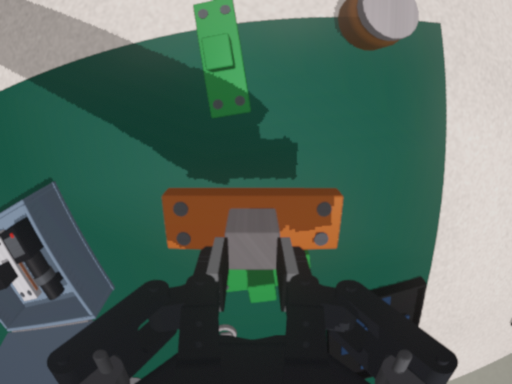

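drive_tool(
  series=[
    {"jaw":-1,"offset":[-0.8,-1.9,0],"spin":0.087},
    {"jaw":-1,"offset":[-0.9,-1.8,0],"spin":0.087},
    {"jaw":-1,"offset":[-1.0,-1.7,0],"spin":0.087},
    {"jaw":-1,"offset":[-1.2,-1.6,0],"spin":0.087},
    {"jaw":-1,"offset":[-1.3,-1.5,0],"spin":0.087},
  ],
)

```text
time_s: 11.93
tcp_pos: [0.4532, 0.2326, 0.146]
orientation: [-0.001, 0.274, 0.962, -0.001]
contact_force: [1.4, -0.2, -2.5]
finger_gap: 0.311
```

drive_tool(
  series=[
    {"jaw":-1,"offset":[-1.45,-1.4,0],"spin":0.087},
    {"jaw":-1,"offset":[-1.55,-1.25,0],"spin":0.087},
    {"jaw":-1,"offset":[-1.65,-1.1,0],"spin":0.087},
    {"jaw":-1,"offset":[-1.75,-0.95,0],"spin":0.087},
    {"jaw":-1,"offset":[-1.8,-0.8,0],"spin":0.087},
  ],
)

```text
time_s: 12.35
tcp_pos: [0.4782, 0.1365, 0.1461]
orientation: [-0.001, 0.476, 0.88, -0.001]
contact_force: [-0.7, 0.4, -1.4]
finger_gap: 0.31
```

drive_tool(
  series=[
    {"jaw":-1,"offset":[-1.9,-0.65,0],"spin":0.087},
    {"jaw":-1,"offset":[-1.9,-0.5,0],"spin":0.087},
    {"jaw":-1,"offset":[-1.9,-0.3,0],"spin":0.087},
    {"jaw":-1,"offset":[-1.6,-0.1,0],"spin":0.087},
    {"jaw":-1,"offset":[0,0,0],"spin":0},
  ],
)

```text
time_s: 12.77
tcp_pos: [0.4975, 0.0607, 0.1458]
orientation: [-0.001, 0.623, 0.782, -0.002]
contact_force: [-0.1, -1.8, -2.9]
finger_gap: 0.307
```

drive_tool(
  series=[
    {"jaw":-1,"offset":[0,0,0],"spin":0},
    {"jaw":-1,"offset":[0,0,0],"spin":0},
  ],
)

```text
time_s: 12.93
tcp_pos: [0.4969, 0.066, 0.1467]
orientation: [-0.001, 0.618, 0.786, -0.001]
contact_force: [-0.4, -0.5, -3.3]
finger_gap: 0.307
```

```bash
python3 go.py 500.3 61.1 80 13.65 1
```

```text
t=12.93 p=[496.9  66.  146.7] ytool=13.6 dyaw=0.0 z-axis=[-0.002  0.    -1.   ] F=[-0.4 -0.5 -3.3] gap=0.307 j7=-0.06
  off [-0.56, 0.23, 6.67] spin -0.0
```

drive_tool(
  series=[
    {"jaw":-1,"offset":[-0.3,0.1,1.0],"spin":0},
    {"jaw":-1,"offset":[-0.2,0.1,1.2],"spin":0},
    {"jaw":-1,"offset":[0,0,0.6],"spin":0},
    {"jaw":-1,"offset":[0,0,0],"spin":0},
    {"jaw":-1,"offset":[0,0,0],"spin":0},
  ],
)

```text
time_s: 13.35
tcp_pos: [0.5004, 0.0613, 0.1191]
orientation: [-0.001, 0.619, 0.786, -0.0]
contact_force: [0.5, -0.1, -2.3]
finger_gap: 0.313
```

```bash
python3 go.py 500.3 61.1 50 13.65 1; python3 - <<'E'
from plant import cams
import cv2
for n,sl in(("side",(slice(80,280),slice(150,350))),):
    c=cams.read_camera(n); cv2.imwrite("pics/s3.png",cv2.resize(c["color"][sl][:,:,::-1],(600,600),interpolation=2))
c=cams.read_camera("wrist"); cv2.imwrite("pics/w7.png",c["color"][:,:,::-1])
E
```

```text
t=13.35 p=[500.4  61.3 119.1] ytool=13.6 dyaw=0.1 z-axis=[-0.002  0.    -1.   ] F=[ 0.5 -0.1 -2.3] gap=0.313 j7=-0.07
  off [-0.02, 0.0, 6.91] spin -0.002
```

View pics/s3.png

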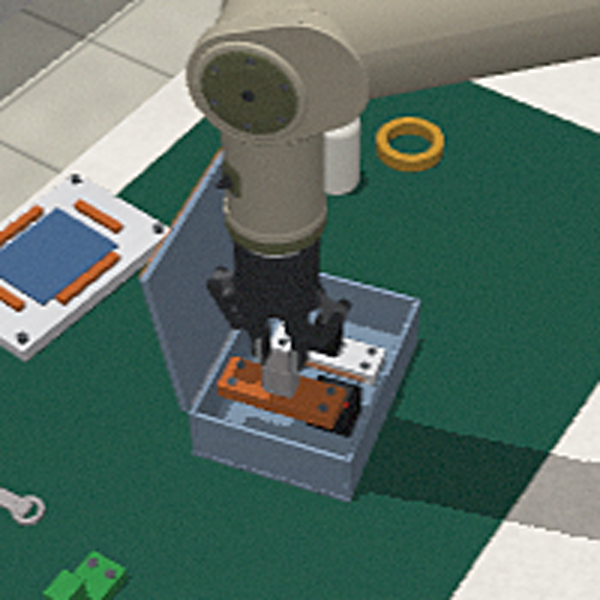

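View pics/w7.png

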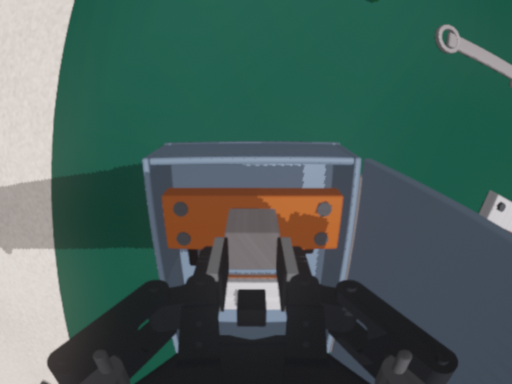

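drive_tool(
  series=[
    {"jaw":-1,"offset":[0,0,1.0],"spin":0},
    {"jaw":-1,"offset":[0,0,1.5],"spin":0},
    {"jaw":-1,"offset":[0,0,1.5],"spin":0},
    {"jaw":-1,"offset":[0,0,1.0],"spin":0},
    {"jaw":-1,"offset":[0,0,0.5],"spin":0},
  ],
)

```text
time_s: 13.87
tcp_pos: [0.5002, 0.0609, 0.0634]
orientation: [-0.001, 0.619, 0.785, -0.001]
contact_force: [-0.0, 0.5, -2.6]
finger_gap: 0.311
```

drive_tool(
  series=[
    {"jaw":-1,"offset":[0,0,0.5],"spin":0},
    {"jaw":-1,"offset":[0,0,0.5],"spin":0},
    {"jaw":-1,"offset":[0,0,0.3],"spin":0},
    {"jaw":-1,"offset":[0,0,0.2],"spin":0},
    {"jaw":-1,"offset":[0,0,0],"spin":0},
  ],
)

```text
time_s: 14.28
tcp_pos: [0.5011, 0.0611, 0.0499]
orientation: [-0.0, 0.619, 0.785, 0.0]
contact_force: [0.6, 0.5, -1.7]
finger_gap: 0.311
```

drive_tool(
  series=[
    {"jaw":-1,"offset":[0,0,0.3],"spin":0},
    {"jaw":-1,"offset":[0,0,0.3],"spin":0},
    {"jaw":-1,"offset":[0,0,0.2],"spin":0},
    {"jaw":-1,"offset":[0,0,0.1],"spin":0},
    {"jaw":-1,"offset":[0,0,0],"spin":0},
  ],
)

```text
time_s: 14.7
tcp_pos: [0.5009, 0.061, 0.0408]
orientation: [-0.0, 0.619, 0.785, -0.0]
contact_force: [0.2, 0.5, -2.8]
finger_gap: 0.31
```

drive_tool(
  series=[
    {"jaw":-1,"offset":[0,0,0.1],"spin":0},
    {"jaw":-1,"offset":[0,0,0.1],"spin":0},
    {"jaw":-1,"offset":[0,0,0.1],"spin":0},
    {"jaw":-1,"offset":[0,0,0],"spin":0},
  ],
)

```text
time_s: 15.03
tcp_pos: [0.501, 0.061, 0.0378]
orientation: [-0.0, 0.619, 0.785, -0.0]
contact_force: [0.2, 0.5, -2.5]
finger_gap: 0.309
```

drive_tool(
  series=[
    {"jaw":-1,"offset":[0,0,0.1],"spin":0},
    {"jaw":-1,"offset":[0,0,0.1],"spin":0},
    {"jaw":-1,"offset":[0,0,0],"spin":0},
  ],
)

```text
time_s: 15.28
tcp_pos: [0.5012, 0.0611, 0.0374]
orientation: [0.0, 0.619, 0.785, -0.0]
contact_force: [-7.5, -0.9, 14.6]
finger_gap: 0.309
```

drive_tool(
  series=[
    {"jaw":-1,"offset":[0,0,-0.1],"spin":0},
    {"jaw":-0.2,"offset":[0,0,0],"spin":0},
    {"jaw":0,"offset":[0,0,0],"spin":0},
    {"jaw":0.2,"offset":[0,0,0],"spin":0},
    {"jaw":0.4,"offset":[0,0,0],"spin":0},
  ],
)

```text
time_s: 15.7
tcp_pos: [0.5012, 0.0611, 0.037]
orientation: [0.0, 0.619, 0.785, 0.0]
contact_force: [-0.2, 0.2, 0.3]
finger_gap: 0.698
```

drive_tool(
  series=[
    {"jaw":0.4,"offset":[0,0,-0.2],"spin":0},
    {"jaw":0.4,"offset":[0,0,-1],"spin":0},
    {"jaw":0.4,"offset":[0,0,-2.0],"spin":0},
    {"jaw":0.4,"offset":[0,0,-3.0],"spin":0},
    {"jaw":0.4,"offset":[0,0,-3],"spin":0},
  ],
)

```text
time_s: 16.12
tcp_pos: [0.5004, 0.0612, 0.1303]
orientation: [-0.001, 0.619, 0.786, -0.0]
contact_force: [0.7, 0.3, 0.3]
finger_gap: 0.698
```

drive_tool(
  series=[
    {"jaw":0.6,"offset":[0,0,-2.5],"spin":0},
    {"jaw":0.6,"offset":[0,0,-1],"spin":0},
    {"jaw":0.6,"offset":[0,0,0],"spin":0},
  ],
)

```text
time_s: 16.37
tcp_pos: [0.5029, 0.0615, 0.1675]
orientation: [0.002, 0.619, 0.785, 0.002]
contact_force: [0.2, 0.4, -1.3]
finger_gap: 0.801
```

```bash
python3 go.py 500 61 160 13.65 1; python3 look.py pics/w8.png; python3 - <<'E'
from math import *
import numpy as np
# lid path: tip positions in world for theta
a=radians(13.65); ex=np.array([cos(a),sin(a)]);C=np.array([518,-11.8])
th0=1.726
for th in (1.726,):
    for rho in (182,155):
        x=85-rho*cos(th); z=70.5+rho*sin(th); ox=8*sin(th); oz=8*cos(th)
        print(th,rho,"inner",x,z,"outer",x+ox,z+oz, C+ex*(x+ox))
E
```

```text
t=16.37 p=[502.9  61.5 167.5] ytool=13.5 dyaw=0.1 z-axis=[ 0.006  0.    -1.   ] F=[ 0.2  0.4 -1.3] gap=0.801 j7=-0.05
  off [0.02, -0.29, 0.75] spin -0.002
cam 3940 [ -0.6  40.  119.9  77.   -1. ] z 0.0416
body 1862 [ -0.7  22.5 119.   39.9   0.5] z 0.0464
slab A 2172 [ -0.4 -52.1 120.6  40.8  -0.5] z 0.0243
blk A 492 [ -0.4 -52.4  29.4  25.9  -1.3] z 0.0601
slab B 3235 [  1.3  75.5 120.8  40.9  -0.2] z 0.0244
blk B 775 [ 1.9 75.6 29.4 24.5 -0.9] z 0.0604
1.726 182 inner 113.13380161643808 250.31237222896235 outer 121.03764215397489 249.07572160845956 [635.61898603  16.76369973]
1.726 155 inner 108.96010577224122 223.63691041477563 outer 116.86394630977803 222.40025979427284 [631.56317443  15.77874833]
```

View pics/w8.png

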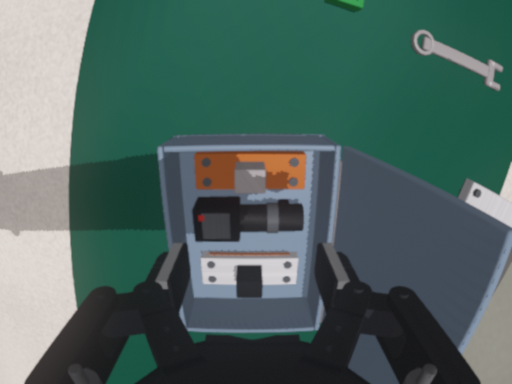

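All three objects lie flat: the camera at v = 22.5, and the bars at v = −52 and 75.5. In this pose the tool axes match the case axes (tool y = +u, tool x = +v), so I'll take the shut gripper around the +y end to behind the lid.

drive_tool(
  series=[
    {"jaw":0,"offset":[1,0,-1.2],"spin":0},
    {"jaw":-1,"offset":[2.5,0,-1.5],"spin":0},
    {"jaw":-1,"offset":[3,0,-1.5],"spin":0},
    {"jaw":-1,"offset":[3,0,-0.8],"spin":0},
    {"jaw":-1,"offset":[2.5,0,0],"spin":0},
  ],
)

```text
time_s: 16.83
tcp_pos: [0.4721, 0.1809, 0.2155]
orientation: [0.0, 0.618, 0.786, 0.001]
contact_force: [0.5, 1.3, -0.3]
finger_gap: 0.09
```

drive_tool(
  series=[
    {"jaw":-1,"offset":[1,0.5,0],"spin":0},
    {"jaw":-1,"offset":[0,2.5,0],"spin":0},
    {"jaw":-1,"offset":[0,3.5,0],"spin":0},
    {"jaw":-1,"offset":[0,3.5,0],"spin":0},
    {"jaw":-1,"offset":[0,3.5,0],"spin":0},
  ],
)

```text
time_s: 17.25
tcp_pos: [0.6024, 0.2198, 0.213]
orientation: [-0.001, 0.619, 0.786, -0.001]
contact_force: [0.4, 0.6, 1.5]
finger_gap: 0.001
```

```bash
cat > uv.py <<'E'
from plant import sensors; import numpy as np
from h import *
s=sensors.get_state(); a=np.deg2rad(13.65); d=(s["tcp_pos"][:2]-[.518,-.0118])*1000; M=rot(s["orientation"])
print("t",round(s["time_s"],2),"u",(d@[np.cos(a),np.sin(a)]).round(1),"v",(d@[-np.sin(a),np.cos(a)]).round(1),"z",(s["tcp_pos"][2]*1000).round(1),"ydir",np.rad2deg(np.arctan2(M[1,1],M[0,1])).round(1),"F",s["contact_force"].round(1),"vel",abs(s["joint_vel"]).max().round(2),"j",s["joints"].round(2))
E
python3 uv.py
```

```text
t 17.25 u 136.6 v 205.1 z 213.0 ydir 13.5 F [0.4 0.6 1.5] vel 1.28 j [ 0.03  0.5  -0.65  1.29  0.3   1.45 -0.36]
```

drive_tool(
  series=[
    {"jaw":-1,"offset":[0,2.2,0],"spin":0},
    {"jaw":-1,"offset":[-0.5,1.0,0],"spin":0},
    {"jaw":-1,"offset":[-2,0,0],"spin":0},
    {"jaw":-1,"offset":[-3,0,0],"spin":0},
    {"jaw":-1,"offset":[-3,0,0],"spin":0},
  ],
)

```text
time_s: 17.67
tcp_pos: [0.6518, 0.1454, 0.2125]
orientation: [-0.002, 0.617, 0.787, -0.001]
contact_force: [0.4, -0.0, -0.2]
finger_gap: -0.001
```

drive_tool(
  series=[
    {"jaw":-1,"offset":[-3,0,0],"spin":0},
    {"jaw":-1,"offset":[-3,0,0],"spin":0},
    {"jaw":-1,"offset":[-3,0,0],"spin":0},
    {"jaw":-1,"offset":[-1,0,0],"spin":0},
    {"jaw":-1,"offset":[0,0,0],"spin":0},
  ],
)

```text
time_s: 18.08
tcp_pos: [0.6765, 0.0424, 0.2125]
orientation: [-0.0, 0.621, 0.784, -0.001]
contact_force: [0.5, 0.3, -0.4]
finger_gap: 0.002
```

```bash
python3 uv.py; python3 - <<'E'
from plant import cams
import cv2
c=cams.read_camera("side"); cv2.imwrite("pics/s4.png",cv2.resize(c["color"][60:260,120:320,::-1],(600,600),interpolation=2))
E
```

```text
t 18.08 u 166.8 v 15.2 z 212.5 ydir 13.2 F [ 0.5  0.3 -0.4] vel 0.05 j [ 0.25  0.57 -0.6   1.17  0.31  1.49 -0.07]
```

View pics/s4.png

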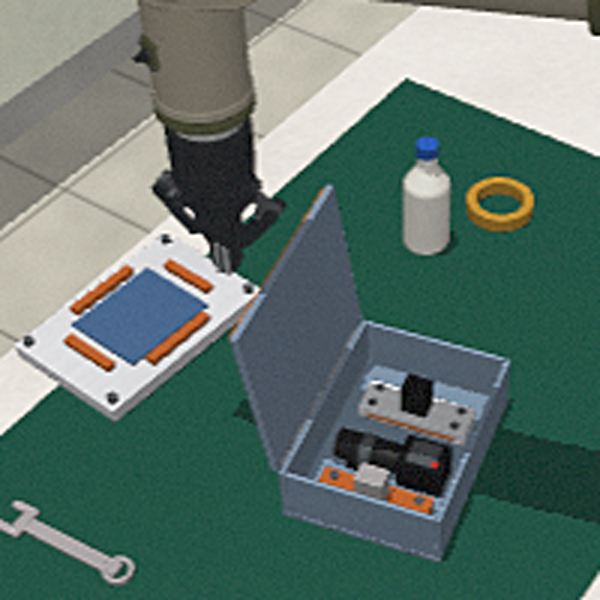

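The knuckles stick out along u about 45 mm above the tip and would meet the lid edge. I'll turn the tool a quarter turn so they lie along v.

drive_tool(
  series=[
    {"jaw":-1,"offset":[0,0.5,0],"spin":0.12},
    {"jaw":-1,"offset":[0,0,0],"spin":0.12},
    {"jaw":-1,"offset":[0,0,0],"spin":0.12},
    {"jaw":-1,"offset":[0,0,0],"spin":0.12},
    {"jaw":-1,"offset":[0,0,0],"spin":0.12},
  ],
)

```text
time_s: 18.55
tcp_pos: [0.6802, 0.0515, 0.2136]
orientation: [-0.001, 0.824, 0.567, -0.0]
contact_force: [0.1, 0.5, -0.5]
finger_gap: 0.0
```

drive_tool(
  series=[
    {"jaw":-1,"offset":[0,0,0],"spin":0.12},
    {"jaw":-1,"offset":[0,0,0],"spin":0.12},
    {"jaw":-1,"offset":[0,0,0],"spin":0.12},
    {"jaw":-1,"offset":[0,0,0],"spin":0.12},
    {"jaw":-1,"offset":[0,0,0],"spin":0.12},
  ],
)

```text
time_s: 18.97
tcp_pos: [0.6802, 0.0514, 0.2135]
orientation: [-0.001, 0.955, 0.298, -0.001]
contact_force: [0.7, 0.1, 0.7]
finger_gap: -0.002
```

drive_tool(
  series=[
    {"jaw":-1,"offset":[0,0,0],"spin":0.12},
    {"jaw":-1,"offset":[0,0,0],"spin":0.12},
    {"jaw":-1,"offset":[0,0,0],"spin":0.12},
    {"jaw":-1,"offset":[0,0,-0.3],"spin":0},
    {"jaw":-1,"offset":[0,0,0],"spin":0},
  ],
)

```text
time_s: 19.38
tcp_pos: [0.6807, 0.0505, 0.2174]
orientation: [-0.001, 0.992, 0.126, -0.0]
contact_force: [0.3, 0.5, -0.4]
finger_gap: 0.001
```

```bash
python3 uv.py
```

```text
t 19.38 u 172.8 v 22.1 z 217.4 ydir -75.5 F [ 0.3  0.5 -0.4] vel 0.03 j [ 0.07  0.53 -0.32  1.16  0.16  1.47 -1.53]
```

drive_tool(
  series=[
    {"jaw":-1,"offset":[-1,0,0],"spin":0},
    {"jaw":-1,"offset":[-1.5,0,0],"spin":0},
    {"jaw":-1,"offset":[-1,0,0],"spin":0},
    {"jaw":-1,"offset":[-1,0,0],"spin":0},
    {"jaw":-1,"offset":[-1,0,0],"spin":0},
  ],
)

```text
time_s: 19.8
tcp_pos: [0.6277, 0.0358, 0.2176]
orientation: [-0.0, 0.992, 0.126, 0.001]
contact_force: [1.7, 0.8, 2.2]
finger_gap: -0.001
```

drive_tool(
  series=[
    {"jaw":-1,"offset":[-1,0,0],"spin":0},
    {"jaw":-1,"offset":[-1,0,0],"spin":0},
    {"jaw":-1,"offset":[-1,0,0],"spin":0},
    {"jaw":-1,"offset":[-1,0,0],"spin":0},
    {"jaw":-1,"offset":[-1,0,0],"spin":0},
  ],
)

```text
time_s: 20.22
tcp_pos: [0.579, 0.0236, 0.2171]
orientation: [-0.0, 0.992, 0.126, 0.0]
contact_force: [2.2, 1.3, -1.4]
finger_gap: -0.004
```

```bash
python3 uv.py
```

```text
t 20.22 u 67.7 v 20.0 z 217.1 ydir -75.5 F [ 2.2  1.3 -1.4] vel 0.33 j [ 0.17  0.3  -0.34  1.48  0.1   1.38 -1.49]
```

drive_tool(
  series=[
    {"jaw":-1,"offset":[-1,0,0],"spin":0},
    {"jaw":-1,"offset":[-1,0,0.2],"spin":0},
    {"jaw":-1,"offset":[-1,0,0.4],"spin":0},
    {"jaw":-1,"offset":[-0.9,0,0.5],"spin":0},
    {"jaw":-1,"offset":[-0.9,0,0.6],"spin":0},
  ],
)

```text
time_s: 20.63
tcp_pos: [0.5328, 0.0117, 0.2007]
orientation: [-0.0, 0.992, 0.126, 0.001]
contact_force: [1.1, -0.1, 2.5]
finger_gap: 0.0
```

```bash
python3 uv.py; python3 - <<'E'
from plant import cams
import cv2
c=cams.read_camera("side"); cv2.imwrite("pics/s5.png",cv2.resize(c["color"][60:260,120:320,::-1],(600,600),interpolation=2))
E
```

```text
t 20.63 u 19.9 v 19.3 z 200.7 ydir -75.5 F [ 1.1 -0.1  2.5] vel 0.39 j [ 0.21  0.21 -0.34  1.63  0.07  1.31 -1.46]
```

View pics/s5.png

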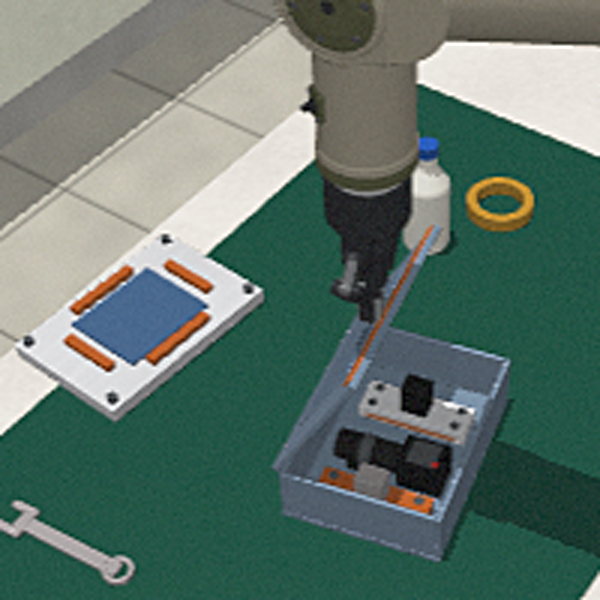

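The lid is at about 1 rad with the tip pushing on its outer face. I'll follow the arc down.

drive_tool(
  series=[
    {"jaw":-1,"offset":[-0.9,0,0.7],"spin":0},
    {"jaw":-1,"offset":[-0.9,0,0.8],"spin":0},
    {"jaw":-1,"offset":[-0.8,0,0.8],"spin":0},
    {"jaw":-1,"offset":[-0.8,0,0.9],"spin":0},
    {"jaw":-1,"offset":[-0.8,0,1.0],"spin":0},
  ],
)

```text
time_s: 21.1
tcp_pos: [0.4923, 0.0011, 0.1584]
orientation: [0.0, 0.992, 0.126, 0.001]
contact_force: [1.0, 0.9, 1.6]
finger_gap: 0.001
```

drive_tool(
  series=[
    {"jaw":-1,"offset":[-0.7,0,1.0],"spin":0},
    {"jaw":-1,"offset":[-0.6,0,1.0],"spin":0},
    {"jaw":-1,"offset":[-0.5,0,1.0],"spin":0},
    {"jaw":-1,"offset":[-0.5,0,1.0],"spin":0},
    {"jaw":-1,"offset":[-0.4,0,1.0],"spin":0},
  ],
)

```text
time_s: 21.52
tcp_pos: [0.4656, -0.006, 0.1074]
orientation: [-0.0, 0.992, 0.124, 0.0]
contact_force: [-0.2, 0.4, 1.6]
finger_gap: 0.0
```

```bash
python3 uv.py; python3 - <<'E'
from plant import cams
import cv2
c=cams.read_camera("side"); cv2.imwrite("pics/s6.png",cv2.resize(c["color"][60:260,120:320,::-1],(600,600),interpolation=2))
E
```

```text
t 21.52 u -49.6 v 18.0 z 107.4 ydir -75.7 F [-0.2  0.4  1.6] vel 0.29 j [ 0.25  0.14 -0.33  1.92  0.05  1.09 -1.42]
```

View pics/s6.png

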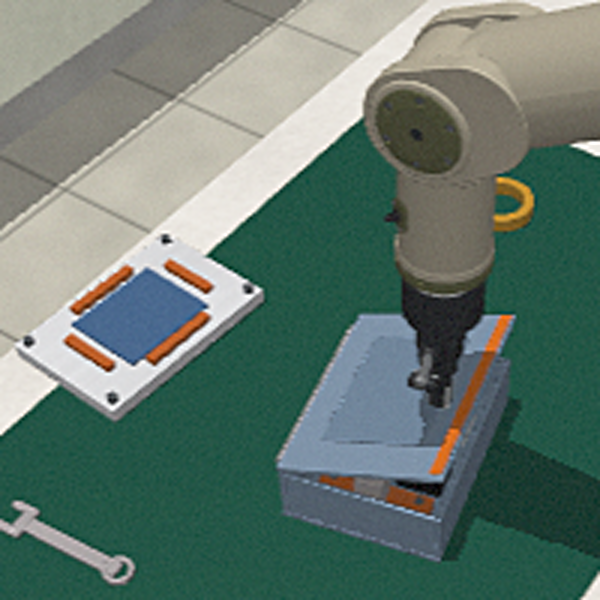

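drive_tool(
  series=[
    {"jaw":-1,"offset":[-0.2,0,0.9],"spin":0},
    {"jaw":-1,"offset":[-0.2,0,0.8],"spin":0},
    {"jaw":-1,"offset":[-0.1,0,0.5],"spin":0},
    {"jaw":-1,"offset":[0,0,0.3],"spin":0},
    {"jaw":-1,"offset":[0,0,0.2],"spin":0},
  ],
)

```text
time_s: 21.98
tcp_pos: [0.4609, -0.0077, 0.0805]
orientation: [-0.0, 0.992, 0.123, -0.0]
contact_force: [-0.1, -0.1, 1.7]
finger_gap: -0.001
```

drive_tool(
  series=[
    {"jaw":-1,"offset":[0,0,0.15],"spin":0},
    {"jaw":-1,"offset":[0,0,0.1],"spin":0},
    {"jaw":-1,"offset":[0,0,0.1],"spin":0},
    {"jaw":-1,"offset":[0,0,0],"spin":0},
  ],
)

```text
time_s: 22.32
tcp_pos: [0.4612, -0.0076, 0.0776]
orientation: [-0.0, 0.992, 0.123, 0.0]
contact_force: [0.3, -0.3, 0.8]
finger_gap: 0.003
```

```bash
python3 uv.py
```

```text
t 22.32 u -54.2 v 17.4 z 77.6 ydir -75.9 F [ 0.3 -0.3  0.8] vel 0.0 j [ 0.25  0.17 -0.33  1.96  0.06  1.02 -1.43]
```

drive_tool(
  series=[
    {"jaw":-1,"offset":[0,0,0.1],"spin":0},
    {"jaw":-1,"offset":[0,0,0.1],"spin":0},
    {"jaw":-1,"offset":[0,0,0],"spin":0},
  ],
)

```text
time_s: 22.57
tcp_pos: [0.4611, -0.0077, 0.0755]
orientation: [-0.0, 0.992, 0.123, 0.0]
contact_force: [1.2, 0.5, -0.2]
finger_gap: 0.0
```

drive_tool(
  series=[
    {"jaw":-1,"offset":[0,0,0.1],"spin":0},
    {"jaw":-1,"offset":[0,0,0.1],"spin":0},
    {"jaw":-1,"offset":[0,0,0],"spin":0},
  ],
)

```text
time_s: 22.82
tcp_pos: [0.461, -0.0077, 0.0733]
orientation: [-0.0, 0.992, 0.123, -0.0]
contact_force: [-0.1, -0.3, 0.3]
finger_gap: 0.005
```

```bash
python3 - <<'E'
from plant import cams
import cv2,numpy as np
from h import *
c=cams.read_camera("side"); a=cv2.resize(c["color"][130:260,190:320,::-1],(400,400),interpolation=2)
P=cloud(c); 
aa=np.deg2rad(13.65); d=P[...,:2]-[.518,-.0118]; u=d@[np.cos(aa),np.sin(aa)]; v=d@[-np.sin(aa),np.cos(aa)]
m=(abs(v)<.12)&(u>-.12)&(u<.12)&(P[...,2]>.05)&(P[...,2]<.12)&(c["color"].max(-1)>60)&(abs(v-.02)>.04)
f=np.polyfit(u[m],P[...,2][m],1); print(f, np.polyval(f,[-.09,0,.08]),m.sum())
w=cams.read_camera("wrist"); b=cv2.resize(w["color"][:,:,::-1],(400,300)); b=np.vstack([b,np.zeros((100,400,3),np.uint8)])
cv2.imwrite("pics/s7.png",np.hstack([a,b]))
E
```

```text
[-0.09351193  0.08429639] [0.09271247 0.08429639 0.07681544] 2129
```

View pics/s7.png

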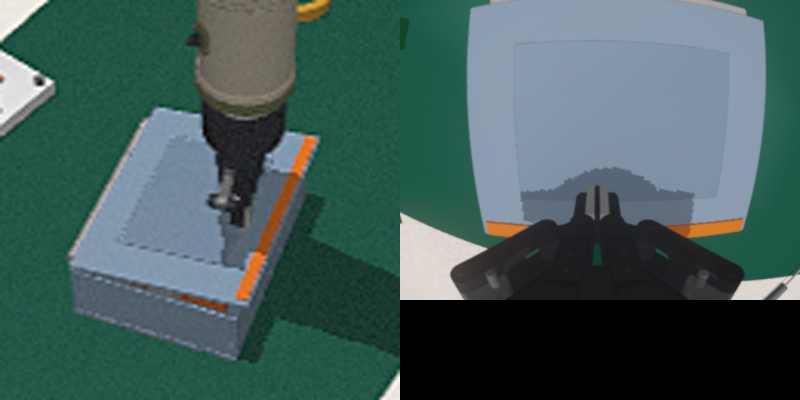

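The lid is still about 0.09 rad open, because the real fingertips sit roughly 15 mm behind the nominal TCP. I'll keep pressing.

drive_tool(
  series=[
    {"jaw":-1,"offset":[0,0,0.2],"spin":0},
    {"jaw":-1,"offset":[0,0,0.2],"spin":0},
    {"jaw":-1,"offset":[0,0,0.2],"spin":0},
    {"jaw":-1,"offset":[0,0,0],"spin":0},
  ],
)

```text
time_s: 23.25
tcp_pos: [0.4608, -0.0077, 0.067]
orientation: [-0.0, 0.992, 0.123, -0.0]
contact_force: [0.9, -0.7, -0.1]
finger_gap: 0.002
```

drive_tool(
  series=[
    {"jaw":-1,"offset":[0,0,0.1],"spin":0},
    {"jaw":-1,"offset":[0,0,0.1],"spin":0},
    {"jaw":-1,"offset":[0,0,0],"spin":0},
  ],
)

```text
time_s: 23.5
tcp_pos: [0.461, -0.0076, 0.0654]
orientation: [-0.0, 0.992, 0.123, -0.0]
contact_force: [0.3, -0.7, -0.9]
finger_gap: 0.002
```

drive_tool(
  series=[
    {"jaw":-1,"offset":[0,0,0.1],"spin":0},
    {"jaw":-1,"offset":[0,0,0.1],"spin":0},
    {"jaw":-1,"offset":[0,0,0],"spin":0},
  ],
)

```text
time_s: 23.75
tcp_pos: [0.461, -0.0076, 0.0634]
orientation: [-0.0, 0.992, 0.123, -0.0]
contact_force: [-0.3, 0.3, -0.6]
finger_gap: -0.003
```

```bash
cat > lid.py <<'E'
from plant import cams
import cv2,numpy as np,sys
from h import *
c=cams.read_camera("side"); a=cv2.resize(c["color"][130:260,190:320,::-1],(600,600),interpolation=2)
P=cloud(c); 
aa=np.deg2rad(13.65); d=P[...,:2]-[.518,-.0118]; u=d@[np.cos(aa),np.sin(aa)]; v=d@[-np.sin(aa),np.cos(aa)]
m=(abs(v)<.11)&(u>-.09)&(u<.08)&(P[...,2]>.071)&(P[...,2]<.12)&(c["color"].max(-1)>60)&(abs(v-.02)>.045)
f=np.polyfit(u[m],P[...,2][m],1); print(f, np.polyval(f,[-.09,-.054,0,.08]),m.sum())
g=(u>-.08)&(u<-.03)&(abs(v-.02)<.03)&(c["color"].max(-1)<60)&(P[...,2]>.05)&(P[...,2]<.2); print("finger low z",np.percentile(P[...,2][g],[0,2,10]) if g.sum() else None)
cv2.imwrite(sys.argv[1],a)
E
python3 lid.py pics/s8.png
```

```text
[-0.03732064  0.08253246] [0.08589132 0.08454778 0.08253246 0.07954681] 1352
finger low z [0.08551402 0.09397918 0.10368387]
```

View pics/s8.png

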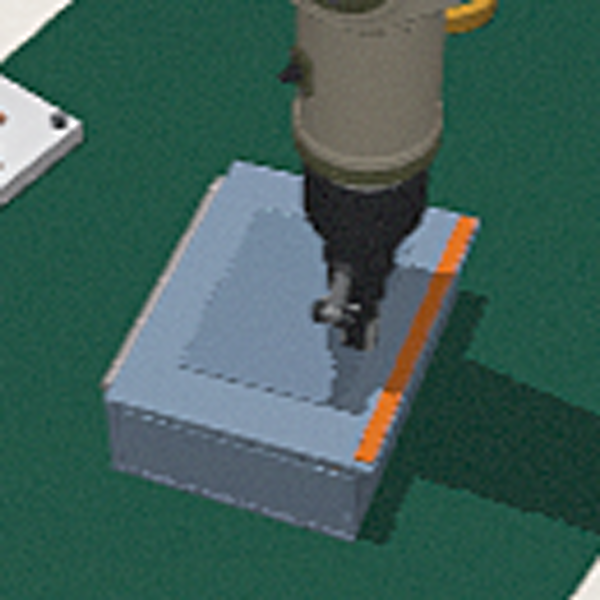

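drive_tool(
  series=[
    {"jaw":-1,"offset":[0,0,0.1],"spin":0},
    {"jaw":-1,"offset":[0,0,0.1],"spin":0},
    {"jaw":-1,"offset":[0,0,0.1],"spin":0},
    {"jaw":-1,"offset":[0,0,0],"spin":0},
  ],
)

```text
time_s: 24.13
tcp_pos: [0.461, -0.0077, 0.0603]
orientation: [-0.0, 0.992, 0.123, -0.0]
contact_force: [-0.2, -1.1, 0.2]
finger_gap: -0.001
```

drive_tool(
  series=[
    {"jaw":-1,"offset":[0,0,0.1],"spin":0},
    {"jaw":-1,"offset":[0,0,0.1],"spin":0},
    {"jaw":-1,"offset":[0,0,0],"spin":0},
  ],
)

```text
time_s: 24.38
tcp_pos: [0.461, -0.0077, 0.0583]
orientation: [-0.0, 0.992, 0.123, -0.0]
contact_force: [-0.3, -0.2, 0.2]
finger_gap: -0.0
```

```bash
python3 lid.py pics/s9.png; python3 uv.py
```

```text
[-0.00397296  0.07967109] [0.08002866 0.07988563 0.07967109 0.07935325] 1366
finger low z [0.07987388 0.09053713 0.09900955]
t 24.43 u -54.4 v 17.5 z 58.4 ydir -75.9 F [ 0.1 -0.4  0.7] vel 0.0 j [ 0.24  0.19 -0.33  1.98  0.07  0.97 -1.44]
```

drive_tool(
  series=[
    {"jaw":-1,"offset":[0,0,0.1],"spin":0},
    {"jaw":-1,"offset":[0,0,0.05],"spin":0},
    {"jaw":-1,"offset":[0,0,0],"spin":0},
  ],
)

```text
time_s: 24.68
tcp_pos: [0.4612, -0.0076, 0.0578]
orientation: [0.0, 0.992, 0.123, 0.0]
contact_force: [-4.1, 0.3, 9.2]
finger_gap: -0.003
```

Contact force rose to 9 N with the lid level, so it has reached its stop. One small extra press, then retreat.

drive_tool(
  series=[
    {"jaw":-1,"offset":[0,0,0.07],"spin":0},
    {"jaw":-1,"offset":[0,0,0],"spin":0},
  ],
)

```text
time_s: 24.85
tcp_pos: [0.4612, -0.0077, 0.0577]
orientation: [0.0, 0.992, 0.123, 0.0]
contact_force: [-7.2, -0.0, 17.0]
finger_gap: 0.003
```

drive_tool(
  series=[
    {"jaw":-1,"offset":[0,0,-0.3],"spin":0},
    {"jaw":-1,"offset":[0,0,-1],"spin":0},
    {"jaw":-1,"offset":[0,0,-2.5],"spin":0},
    {"jaw":-1,"offset":[0,0,-3],"spin":0},
    {"jaw":-1,"offset":[0,0,-3],"spin":0},
  ],
)

```text
time_s: 25.27
tcp_pos: [0.4605, -0.0076, 0.1556]
orientation: [-0.0, 0.992, 0.123, -0.001]
contact_force: [1.0, -0.2, 0.2]
finger_gap: 0.003
```

drive_tool(
  series=[
    {"jaw":-1,"offset":[0,3,-1],"spin":0},
    {"jaw":-1,"offset":[0,3,0],"spin":0},
    {"jaw":-1,"offset":[0,3,0],"spin":0},
    {"jaw":-1,"offset":[0,3,0],"spin":0},
    {"jaw":-1,"offset":[0,3,0],"spin":0},
  ],
)

```text
time_s: 25.68
tcp_pos: [0.498, -0.1546, 0.1651]
orientation: [0.0, 0.992, 0.123, 0.0]
contact_force: [0.5, 0.4, -0.9]
finger_gap: 0.003
```

drive_tool(
  series=[
    {"jaw":-1,"offset":[0,1.5,0],"spin":0},
    {"jaw":-1,"offset":[0,0,0],"spin":0},
    {"jaw":-1,"offset":[0,0,0],"spin":0},
    {"jaw":-1,"offset":[0,0,0],"spin":0},
  ],
)

```text
time_s: 26.02
tcp_pos: [0.5014, -0.166, 0.1644]
orientation: [-0.001, 0.992, 0.124, -0.0]
contact_force: [0.1, -0.1, -0.3]
finger_gap: -0.002
```

```bash
python3 lid.py pics/s10.png; python3 uv.py; python3 - <<'E'
from plant import cams
import cv2
from h import *
for n in("top","side"):
    c=cams.read_camera(n); cv2.imwrite(f"pics/{n}_f.png",c["color"][:,:,::-1]); P=cloud(c)
    aa=np.deg2rad(13.65); d=P[...,:2]-[.518,-.0118]; u=d@[np.cos(aa),np.sin(aa)]; v=d@[-np.sin(aa),np.cos(aa)]; z=P[...,2]
    m=(abs(v)<.11)&(abs(u)<.09)&(z>.05)&(z<.12); f=np.polyfit(u[m],z[m],1); print(n,f,np.polyval(f,[-.09,.08]),m.sum())
E
```

```text
[-0.00300423  0.07940969] [0.07968007 0.07957192 0.07940969 0.07916935] 1777
finger low z None
t 26.07 u -52.4 v -145.7 z 164.4 ydir -75.7 F [-0.1  0.5 -1. ] vel 0.0 j [ 0.43  0.21 -0.2   1.7   0.04  1.24 -1.1 ]
top [-0.00874117  0.07951331] [0.08030001 0.07881401] 6707
side [-0.00538796  0.0796139 ] [0.08009881 0.07918286] 3170
```

View pics/side_f.png

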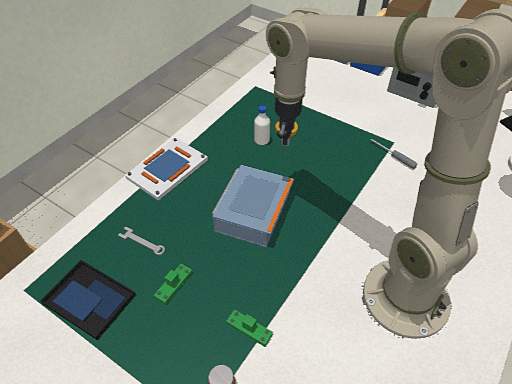

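View pics/top_f.png

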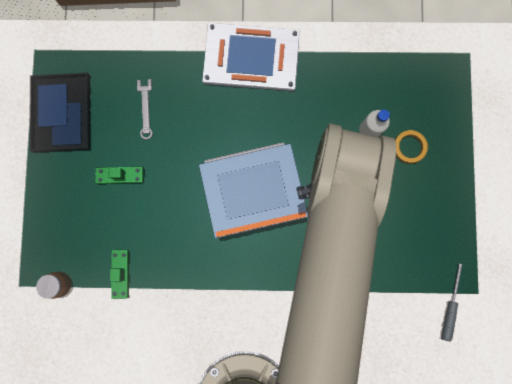

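```bash
python3 - <<'E'
from h import *
from plant import cams
for n in("top","side"):
    c=cams.read_camera(n);P=cloud(c)
    aa=np.deg2rad(13.65); d=P[...,:2]-[.518,-.0118]; u=d@[np.cos(aa),np.sin(aa)]; v=d@[-np.sin(aa),np.cos(aa)]; z=P[...,2]
    m=(abs(u)<.2)&(abs(v)<.26)&(abs(z)<.006)&(c["z_map"]>0); print(n,"bench slope/u",np.linalg.lstsq(np.c_[u[m],v[m],np.ones(m.sum())],z[m],rcond=None)[0])
    m=(abs(u)<.075)&(abs(v)<.1)&(z>.07)&(z<.09); print("  lid",np.linalg.lstsq(np.c_[u[m],v[m],np.ones(m.sum())],z[m],rcond=None)[0])
E
```

```text
top bench slope/u [-0.00020567  0.00013219  0.00071886]
  lid [-3.17434372e-03 -3.14079752e-05  7.98261350e-02]
side bench slope/u [8.43879469e-05 6.25562934e-04 8.54853890e-04]
  lid [-0.00085396 -0.00012477  0.07987878]
```

The lid reads 0.001–0.003 rad from level, with its top about 79 mm above the bench. That counts as shut, so I'm handing in.

```bash
python3 -c "
from plant import order
print(order.close_job())"
```

```text
the job is handed in; nothing more can be done
None
```

Both bars are packed flat in the case on either side of the camera with their grip blocks up, and the lid is shut. I handed the job in at about 26 s of the 72 s allowed.

- **Placing:** I set the heater bar on the camera's −y side and the clamp bar on its +y side. The last look before closing showed both slabs flat on the floor. The camera was still flat and within a millimetre of where it had been after the first bar went in.
- **Contact forces:** The heater bar was released at almost no force. The clamp bar touched down at about 15 N.
- **Lid:** I pushed the lid from behind and pressed its outer face down until it met a hard stop at 17 N. After I backed off, depth from both cameras put it 0.001–0.003 rad from level, with its top about 79 mm above the bench against 78.5 mm nominal. Fits over a wider area read up to 0.009 rad, which I put down to edge pixels.
- **Fingertips:** While pressing the lid, the fingertips stood about 20 mm behind the stated TCP, so I went by the images and the force there.
- **Rest of the scene:** In the last pictures the bottle, wrench, tape and green parts look unmoved. I judged these by eye only, and the arm partly covers the bottle in the top view. I did not check inside the case once the lid was shut.

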